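# Stand the fallen collar up and slide it into the corner stop

## Task

The black open collar has been knocked over and lies on its side. Without picking it up, push it over with the fingers so that it stands upright, the end with the steel hoop at the top, and then slide it across the table into the steel corner stop until it rests against both fences. Do not lift or carry the collar, and leave everything else where it is.

Things in the scene. Friction and masses are not known exactly. Their poses are not given: they have to be found in the camera images.
- collar: Black open collar: tube 104 mm outside diameter, 66 mm long, bore about 80 mm. Origin: centre of its plain base end; z axis along the tube to the end with a thin steel hoop round it. Starts lying on its side, z level, any direction; top 104 mm up. Pushed level toward the base near the top of that end, it tips over its base edge (about 2 N), balances after 66 mm, top rising to 125 mm, then falls upright.
- collar_mid (a point): Centre of the collar, on the tube's axis half-way along it: 52 mm above the table while it lies, 33 mm when it stands.
- corner_stop: Fixed stop of two bare steel fences at right angles, each 115 mm long, 8 mm thick, 32 mm high, with foot flanges outside. Origin: the inner corner at table height; one fence runs along its +x axis, the other along its +y axis, open side toward (+x, +y). A collar standing against both has its axis at (52, 52) mm in this frame.
- tin: Bystander: round aluminium tin with lid, 71 mm in diameter, 47 mm high; origin at the centre of its underside.
- tape: Bystander: roll of masking tape lying flat, 98 mm in diameter, 25 mm high; origin at the centre of its underside.
- funnel: Bystander: steel funnel-shaped filling collar, mouth 147 mm, 115 mm high; origin at the centre of its underside.
Not all that is in view belongs to the job. What is shaped like the collar but blue is not meant.

How it is judged:
On the way:
1. the collar stands upright on the table, hooped end at the top (angle between collar's own z axis and vertical below 0.08 rad and height (world z) of collar_mid below 0.04 m), for 0.2 s.
At the end, for the whole second after the job is handed in: The collar stands upright on its base on the table (tilt under 0.08 rad, hooped end at the top), at rest, its axis 52 mm from the inner face of each fence within 6 mm (all of step 1 and x of collar_mid in the frame of corner_stop between 0.046 and 0.058 m and y of collar_mid in the frame of corner_stop between 0.046 and 0.058 m and linear speed of collar below 0.02 m/s); the robot touches nothing.
It fails at once if the collar is lifted or carried (height (world z) of collar_mid above 0.074 m or (angle between collar's own z axis and vertical below 0.2 rad and height (world z) of collar_mid above 0.056 m) or (angle between collar's own z axis and vertical above 1.4 rad and height (world z) of collar_mid above 0.068 m)).
It fails at once if another thing on the table is moved (distance of any of tin, tape, funnel from where it was at the start of the episode above 0.03 m).
It also fails if it takes over 58 s, if anything falls off the work surface, if the arm or the gripper's body presses on something with over 40 N, if the wrist force passes 120 N, or if a joint passes its speed limit or range.

## Robot

A 6-joint arm with a two-finger parallel gripper is mounted at the origin on a cart in front of the work surface, level with it; the furniture and walls round the work are solid. World frame = base frame: x ahead of the robot, y to its left, z up, the work surface at z = 0. Lengths are in m, angles in rad, forces in N, time in s.
With the tool pointing down it reaches from about 0.425 to 0.95 m from the base axis. Payload 3.5 kg.
Tool frame: the origin (TCP) lies on the centre line of the jaws, within the pads' length; the fingertips stand 17 mm ahead of it and the grasp point (between the pads) lies 2 mm behind it; z points along the fingers, y is the line along which they close (so a half turn about z gives the same grasp; the last joint's range is limited). The gripper opens to 85 mm and grips with 20 to 120 N. Pads are 22 mm wide; open, the fingers measure 114 mm over their backs; the gripper's body (76 mm by 85 mm) begins 54 mm behind the grasp point. The pads swing forward as they close: fully open they stand 13 mm farther back than shut.
Start: joints at [0.97, 0.286, 1.577, -0, 1.279, -0.15], TCP at [0.294, 0.608, 0.248] pointing down, gripper open.
Joint ranges: [-2.77, 2.77], [-0.9, 2.22], [0.21, 2.48], [-1.53, 4.67], [0.24, 2.81], [-2.84, 2.84]. Speed limits (rad/s): [2.79, 2.79, 3.14, 3.14, 3.14, 3.14].

## Interface

Orientations are given as a unit quaternion [x, y, z, w].
In Python, from plant import ctrl gives the robot as it stands. The module is installed in compiled form; this text tells all that it offers.
- The arm moves only by the tool drive_tool, never from a script. Its argument "moves" is a list of rows, each a list of 3 entries, a list of its own where there are three numbers: the turn, a rotation vector about the tool's x, y, z in rad, then the shift along the tool's x, y, z in m, then the finger opening in m, from 0 to 0.0854. A call has 1 to 5 rows; each row shifts and turns the commanded pose from where the row before left it, along the tool's axes as they then stand; what a row does not reach is not made up. A row lasts 1/8 s, in which the tool goes at most 62.5 mm and 10.7 degrees, less where a joint would pass 70% of its speed; a pose out of reach is approached as far as the arm can. A call with a gripper value outside its range is refused whole. The fingers move at their own pace and stop on an object; "grip_force" is the grip in N (left out, the last holds). Time passes only in rows, so rows that do not move let the fingers close. It gives the time, the measured TCP pose, the force, the opening and the grip force at its end, in the units of the state.
- ctrl.get_state(): the state, without advancing time (a new reading comes with each control period).
- ctrl.read_camera(name): name is "scene" or "side" or "wrist"; returns a dict with "image" (400x640x3 uint8, red, green, blue), "fx", "fy", "cx", "cy" (pixels), "dist" ([k1, k2, p1, p2, k3] as OpenCV has them; the pictures are not rectified), "R" (3x3) and "t" (3): a world point X has camera coordinates R X + t. Camera axes: x right, y down, z forward; pixel columns grow to the right and rows downward; lengths in m; the calibration is good to about 2 mm. A picture is of the moment at which its call begins. There is no depth.
- ctrl.sign_off(): hands the job in; it is judged then, once.
The state is a dict: "time": time; "qpos": joint angles; "dq": joint speeds; "joint_efforts": joint torques, N m; "eef_pos": TCP position; "tcp_rot": TCP orientation; "contact_force": force on the tool from outside, world axes, zero at the start; "wrist_torque": the same for the moment, N m; "opening": opening from 0.0 (shut) to 1.0 (fully open); "finger_force": force on a finger pad.
Only numpy, scipy, OpenCV 4.12 (cv2) and the standard library are available. Lean on these libraries where they do the work, as an engineer would, in place of code of your own. Each camera call takes 0.05 s, during which the arm holds its last target. There are 200 camera calls.

## Working session

There is one attempt and no reset: what is moved stays moved. The work goes in short steps, Python scripts to look and compute and a tool call to move; the robot and the scene stay as the last step left them, time stands still between calls to the robot, and variables do not carry over. Pictures are saved under pics/ and viewed, at most 10 in all, crops included, and the job is handed in when it is done.

Besides the shell and the picture viewer there is one more tool, called as name([rows], argument=value, ...), one row to a line, values as JSON. drive_tool: Moves the arm, as the interface text tells. Its arguments: {"type":"object","properties":{"moves":{"type":"array","items":{"type":"array"}},"grip_force":{"type":"number"}},"required":["moves"]}

```bash
mkdir -p pics; cat > h.py <<'E'
import numpy as np, cv2, pickle
from plant import ctrl
def shot(n,tag):
    c=ctrl.read_camera(n); pickle.dump(c,open(f'pics/{tag}.pkl','wb')); cv2.imwrite(f'pics/{tag}.png',c['image'][:,:,::-1]); return c
def load(tag): return pickle.load(open(f'pics/{tag}.pkl','rb'))
def K(c): return np.array([[c['fx'],0,c['cx']],[0,c['fy'],c['cy']],[0,0,1.]])
def on_plane(c,uv,z):
    R=np.array(c['R']);t=np.array(c['t'])
    p=cv2.undistortPoints(np.array([[uv]],float),K(c),np.array(c['dist']))[0,0]
    d=R.T@np.array([*p,1]); o=-R.T@t
    return o+d*(z-o[2])/d[2]
def proj(c,X):
    return cv2.projectPoints(np.array(X,float).reshape(-1,3),cv2.Rodrigues(np.array(c['R']))[0],np.array(c['t'],float),K(c),np.array(c['dist']))[0].reshape(-1,2)
E
python3 - <<'E'
from h import *
a=shot('scene','s0');b=shot('side','d0')
for c in(a,b): print(-np.array(c['R']).T@c['t'],c['fx'])
s=ctrl.get_state();print(s)
E
```

```text
[ 0.12678773 -0.06838166  0.79877305] 379.3143919541528
[ 1.08886673 -0.33523686  0.98426038] 454.4799135050666
{'time': 0.1, 'qpos': array([ 9.70009971e-01,  2.87074201e-01,  1.57806425e+00, -3.11118134e-05,
        1.27860624e+00, -1.50010372e-01]), 'dq': array([ 0.00034583, -0.00253711, -0.00296559, -0.00158043,  0.00179258,
        0.00026592]), 'joint_efforts': array([ 1.33419489e-03, -4.07294762e+01, -2.93702978e+01, -1.45634517e-04,
        3.39538608e-03,  2.57322931e-06]), 'eef_pos': array([0.29373116, 0.60710181, 0.24706916]), 'tcp_rot': array([ 2.23480045e-01,  9.74707911e-01, -1.00654702e-03, -3.80660427e-04]), 'contact_force': array([-0.79850642,  0.52667769,  0.37729235]), 'wrist_torque': array([-0.04905156, -0.00494868,  0.00264082]), 'finger_force': 0.0, 'opening': 0.9990178247563082}
```

View pics/s0.png

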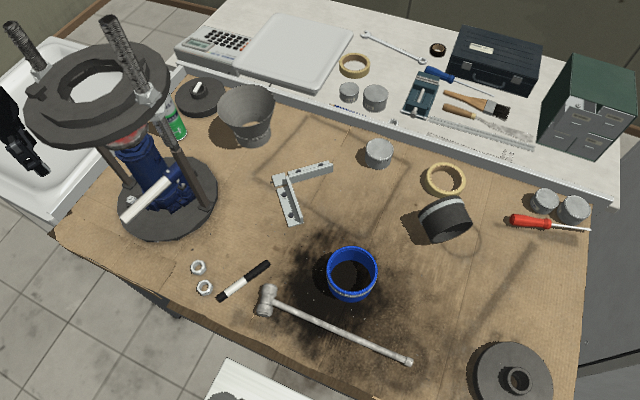

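View pics/d0.png

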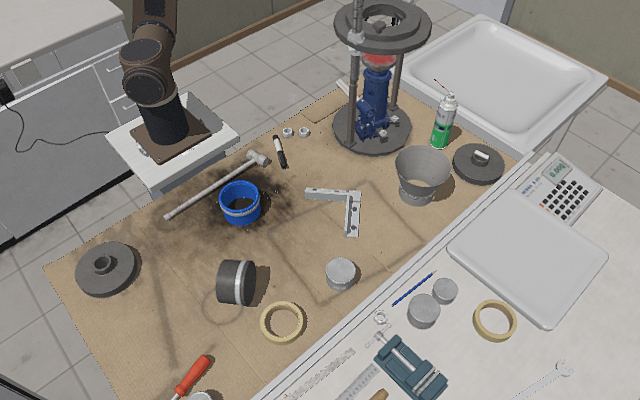

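The scene view shows the black collar with the grey hoop at (446,220) in scene and (236,282) in side. The other candidate is the blue one at (352,272) / (240,203), which is excluded by colour. The fences are at (285,185) / (345,200). I'll confirm this in an enlarged composite.

```bash
python3 - <<'E'
from h import *
a=load('s0')['image'];b=load('d0')['image']
def cr(im,x,y,w,h,s): return cv2.resize(im[y:y+h,x:x+w],None,fx=s,fy=s,interpolation=cv2.INTER_CUBIC)
o=np.vstack([np.hstack([cr(a,405,185,80,60,5),cr(b,200,245,80,60,5)]),np.hstack([cr(a,263,155,80,75,4)[:300],np.zeros((300,80,3),np.uint8),cr(b,295,175,80,75,4),np.zeros((300,80,3),np.uint8)])])
cv2.imwrite('pics/z.png',o[:,:,::-1])
E
```

```text
(no output)
```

View pics/z.png

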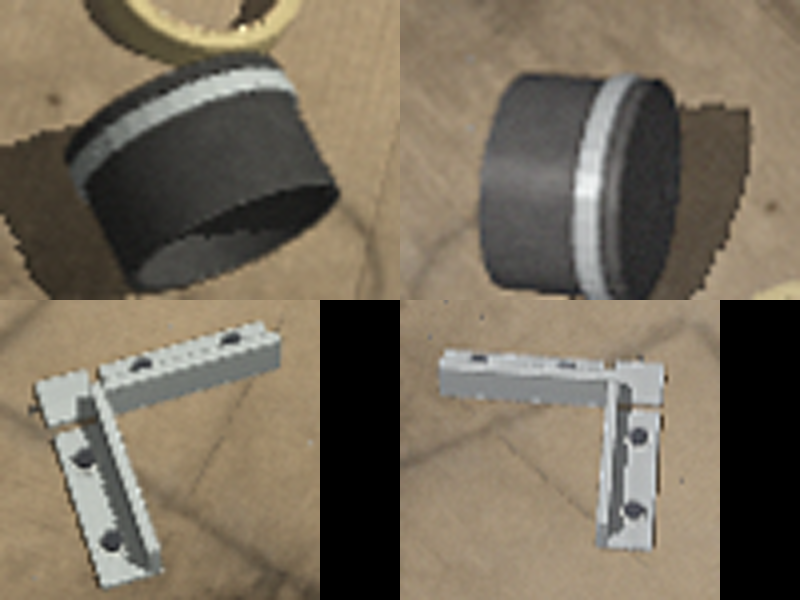

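Confirmed. The black collar lies with its hooped end facing the tape and its open base end facing the robot side. The stop's open side is toward the lower right in scene. Next I'll fit the poses.

```bash
cat > fit.py <<'E'
from h import *
from scipy.optimize import least_squares
a=load('s0');b=load('d0')
cp=lambda P,o,s:[(o[0]+(x+.5)/s-.5,o[1]+(y+.5)/s-.5) for x,y in P]
A=cp([(67,155),(75,130),(180,65),(235,52),(270,58),(293,85),(338,190),(318,215),(180,288),(135,290),(100,235)],(405,185),5)
B=cp([(110,75),(130,72),(220,72),(265,80),(280,120),(279,180),(270,235),(82,180),(84,240),(95,285)],(200,245),5)
w=np.linspace(0,2*np.pi,90)
def cyl(x,y,th):
    z=np.array([np.cos(th),np.sin(th),0]);l=np.array([-z[1],z[0],0])
    return np.array([np.array([x,y,.052])+l*.052*np.cos(q)+np.array([0,0,.052])*np.sin(q)+z*s for q in w for s in(0,.066)])
def res(p):
    r=[]
    for c,P in((a,A),(b,B)):
        H=cv2.convexHull(proj(c,cyl(*p)).astype(np.float32))
        r+=[cv2.pointPolygonTest(H,(float(u),float(v)),True) for u,v in P]
    return r
g=on_plane(a,(440,225),.052);print(g)
best=min((least_squares(res,[g[0],g[1],t],diff_step=1e-4) for t in np.linspace(-3.1,3.1,13)),key=lambda f:f.cost if True else 0)
for t in np.linspace(-3,3,9):
    f=least_squares(res,[g[0],g[1],t],diff_step=1e-3);print(f.x.round(4),round(f.cost,2))
print('res',np.round(res(best.x),1))
# stop
S=lambda P:cp([(x,y-300) for x,y in P],(263,155),4)
D=lambda P:cp([(x-400,y-300) for x,y in P],(295,175),4)
print('scene: far end top inner, far end bottom inner, corner bottom, near-end top')
for (u,v),z in zip(S([(279,346),(279,370),(112,413),(104,390),(158,556)]),(.032,0,0,.032,.032)): print(on_plane(a,(u,v),z).round(4))
print('side: end of left fence top/bottom, corner top, corner bottom, down-fence end top')
for (u,v),z in zip(D([(441,365),(441,396),(608,381),(604,405),(599,545)]),(.032,0,.032,0,.0)): print(on_plane(b,(u,v),z).round(4))
for n,u,z in(('tape',(445,180),.02),('tin',(379,148),.047),('funnel',(247,105),.1),('blue',(352,268),.06)):print(n,on_plane(a,u,z).round(3))
E
python3 fit.py
```

```text
[ 0.57074071 -0.15071108  0.052     ]
[ 0.6133 -0.1342 -2.3609] 5.53
[ 0.6133 -0.1342 -2.3609] 5.53
[ 0.567  -0.1309 -0.8973] 54.37
[ 0.56   -0.141  -0.5636] 62.49
[ 0.5664 -0.1807  0.7816] 5.54
[ 0.5664 -0.1807  0.7816] 5.54
[ 0.5664 -0.1807  0.7815] 5.54
[ 0.6083 -0.1824  2.2482] 54.48
[ 0.6167 -0.1723  2.6911] 57.36
res [ 0.9 -0.3  1.2  1.9  0.1 -0.7  0.9  0.5  1.   0.1 -0.4 -0.1  0.6 -0.2
  0.4 -0.9 -0.7  0.1 -0.5  0.   0.4]
scene: far end top inner, far end bottom inner, corner bottom, near-end top
[0.6376 0.1344 0.032 ]
[ 0.6416  0.1356 -0.    ]
[0.5701 0.2195 0.    ]
[0.5655 0.2199 0.032 ]
[0.475  0.1412 0.032 ]
side: end of left fence top/bottom, corner top, corner bottom, down-fence end top
[0.481  0.1443 0.032 ]
[0.4813 0.1425 0.    ]
[0.5671 0.2176 0.032 ]
[0.5628 0.2195 0.    ]
[0.6429 0.1375 0.    ]
tape [ 0.717 -0.135  0.02 ]
tin [0.725 0.044 0.047]
funnel [0.684 0.391 0.1  ]
blue [ 0.399 -0.008  0.06 ]
```

```bash
python3 - <<'E'
from h import *
a=load('s0');b=load('d0')
print('jack base scene L,R,bot,top',[on_plane(a,u,.01).round(3) for u in((118,205),(218,195),(168,238))])
print('jack base side',[on_plane(b,u,.01).round(3) for u in((332,130),(411,128),(372,156))])
print('tcp in scene,side',proj(a,[.294,.607,.247]),proj(b,[.294,.607,.247]))
# screw rod tops triangulate
def tri(u,v):
    P=[K(c)@np.c_[c['R'],c['t']] for c in(a,b)]
    q=[cv2.undistortPoints(np.array([[p]],float),K(c),np.array(c['dist']),P=K(c))[0,0] for c,p in((a,u),(b,v))]
    X=cv2.triangulatePoints(P[0],P[1],q[0],q[1])[:,0];return (X[:3]/X[3]).round(3)
print(tri((97,88),(383,28)),'hole centre')
for z in(.3,.35,.4): print(z,on_plane(a,(97,88),z).round(3),on_plane(b,(383,28),z).round(3))
print('hammer',[on_plane(a,u,.02).round(3) for u in((265,300),(408,362))])
E
python3 - <<'E'
import sys;sys.path.insert(0,'.')
import os;os.chdir('.')
from h import *
shot('wrist','w0')
E
```

```text
jack base scene L,R,bot,top [array([0.339, 0.581, 0.01 ]), array([0.463, 0.365, 0.01 ]), array([0.316, 0.411, 0.01 ])]
jack base side [array([0.341, 0.376, 0.01 ]), array([0.5  , 0.562, 0.01 ]), array([0.501, 0.387, 0.01 ])]
tcp in scene,side [[ 37.92023081 157.57031709]] [[379.08910248  26.81545261]]
[0.415 0.483 0.353] hole centre
0.3 [0.454 0.56  0.3  ] [0.362 0.543 0.3  ]
0.35 [0.421 0.497 0.35 ] [0.416 0.479 0.35 ]
0.4 [0.388 0.434 0.4  ] [0.469 0.414 0.4  ]
hammer [array([0.278, 0.135, 0.02 ]), array([ 0.279, -0.173,  0.02 ])]
```

View pics/w0.png

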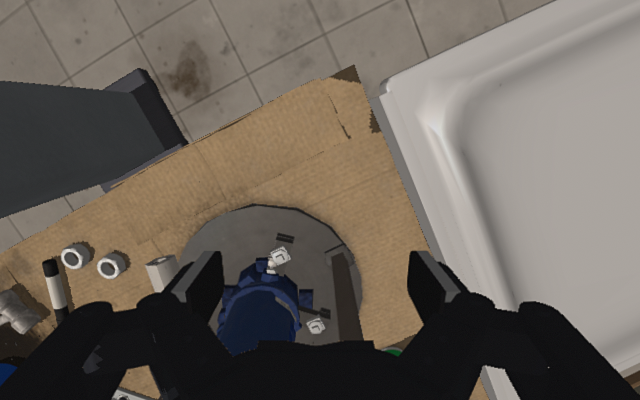

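The wrist view shows the jack press base directly beside the gripper (centre about (270,300)). The press at world (0.42,0.48) lies in the arm's sweep, so I need the rod heights before moving.

```bash
python3 - <<'E'
from h import *
a=load('s0')
def zof(u,xy):  # z at which ray of pixel u is closest to vertical line xy
    zs=np.arange(.1,.75,.005);d=[np.hypot(*(on_plane(a,u,z)[:2]-xy)) for z in zs];i=int(np.argmin(d));return round(zs[i],3),round(d[i],3)
for foot,top in(((205,200),(107,17)),((118,188),(8,25))):
    xy=on_plane(a,foot,.02)[:2];print(xy.round(3),np.hypot(*xy).round(3),zof(top,xy))
img=cv2.resize(a['image'][0:245,0:230],None,fx=2.4,fy=2.4,interpolation=cv2.INTER_CUBIC)
im2=cv2.resize(load('d0')['image'][0:170,310:450],None,fx=2.4,fy=2.4,interpolation=cv2.INTER_CUBIC)
o=np.zeros((588,552+336,3),np.uint8);o[:,:552]=img;o[:408,552:]=im2
cv2.imwrite('pics/j.png',cv2.resize(o,(800,530))[:,:,::-1])
E
```

```text
[0.434 0.381] 0.577 (np.float64(0.51), np.float64(0.004))
[0.375 0.605] 0.712 (np.float64(0.47), np.float64(0.027))
```

View pics/j.png

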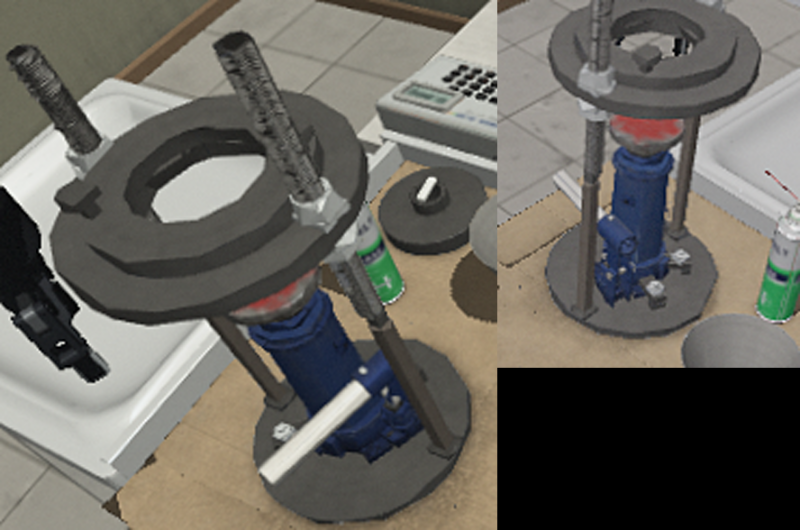

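The jack's plate is at z≈0.35 and its rods reach z≈0.51, at radius 0.577 and 0.71. I'll step away from it, go up, retract, sweep round inside it, then extend.

drive_tool([
  [[0,0,0],[0.05,0,0],0.03],
  [[0,0,0],[0,0,-0.06],0.03],
  [[0,0,0],[0,0,-0.06],0.03],
  [[0,0,0],[0,0,-0.06],0.03],
  [[0,0,0],[0,0,-0.06],0.03],
])

```text
time: 0.78
eef_pos: [0.2488, 0.6291, 0.4899]
tcp_rot: [0.223, 0.975, -0.0, -0.0]
contact_force: [0.3, 1.0, 0.3]
opening: 0.355
finger_force: 0.0
```

drive_tool([
  [[0,0,0],[0,-0.03,-0.05],0.03],
  [[0,0,0],[0,-0.05,-0.03],0.03],
  [[0,0,0],[0,-0.05,-0.02],0.03],
  [[0,0,0],[0,-0.06,0],0.03],
  [[0,0,0],[0,-0.05,0],0.03],
])

```text
time: 1.4
eef_pos: [0.1434, 0.4114, 0.5888]
tcp_rot: [0.223, 0.975, 0.001, 0.0]
contact_force: [-0.0, -0.5, -0.6]
opening: 0.352
finger_force: 0.0
```

drive_tool([
  [[0,0,0.1],[-0.06,0,0],0.03],
  [[0,0,0.14],[-0.06,0,0],0.03],
  [[0,0,0.14],[-0.06,0,0],0.03],
  [[0,0,0.14],[-0.06,0,0],0.03],
  [[0,0,0.14],[-0.06,0,0],0.03],
])

```text
time: 2.02
eef_pos: [0.3714, 0.2221, 0.5875]
tcp_rot: [0.529, 0.849, -0.0, -0.0]
contact_force: [0.6, 0.7, 0.0]
opening: 0.349
finger_force: 0.0
```

```bash
cat >> h.py <<'E'
from scipy.spatial.transform import Rotation as Ro
def go(target,yaw=None):
    s=ctrl.get_state();R=Ro.from_quat(s['tcp_rot']).as_matrix();p=s['eef_pos']
    y=np.degrees(np.arctan2(R[1,0],R[0,0]))
    print('t',round(s['time'],2),'pos',p.round(4),'yaw',round(y,2),'z',R[:,2].round(3),'q',s['qpos'].round(2))
    if yaw is not None: print('turn z',np.radians((y-yaw+180)%360-180).round(4))
    d=np.array(target)-p; print('shift now-frame',(R.T@d).round(4),end=' ')
    if yaw is not None:
        c,q=np.cos(np.radians(yaw)),np.sin(np.radians(yaw));R2=np.array([[c,q,0],[q,-c,0],[0,0,-1]]);print('after turn',(R2.T@d).round(4))
E
python3 - <<'E'
from h import *
go([.661,-.086,.25],44.8)
E
```

```text
t 2.02 pos [0.3714 0.2221 0.5875] yaw 116.1 z [-0.001 -0.    -1.   ] q [ 0.3  -0.3   1.56  0.    1.88 -0.15]
turn z 1.2444
shift now-frame [-0.4042  0.1249  0.3373] after turn [-0.0116  0.4227  0.3375]
```

drive_tool([
  [[0,0,0.18],[0,0,0.03],0.03],
  [[0,0,0.18],[0,0,0.03],0.03],
  [[0,0,0.18],[0,0,0.03],0.03],
  [[0,0,0.18],[0,0,0.03],0.03],
  [[0,0,0.18],[0,0,0.03],0.03],
])

```text
time: 2.65
eef_pos: [0.37, 0.2236, 0.437]
tcp_rot: [0.846, 0.533, -0.0, -0.0]
contact_force: [0.5, 0.3, -0.1]
opening: 0.355
finger_force: 0.0
```

drive_tool([
  [[0,0,0.172],[0,0,0.03],0.03],
  [[0,0,0.172],[0,0,0.03],0.03],
  [[0,0,0],[0,0.06,0],0.03],
  [[0,0,0],[0,0.06,0],0.03],
  [[0,0,0],[0,0.06,0],0.03],
])

```text
time: 3.28
eef_pos: [0.4985, 0.0954, 0.3781]
tcp_rot: [0.924, 0.384, 0.0, -0.0]
contact_force: [-0.0, 0.3, 0.5]
opening: 0.349
finger_force: 0.0
```

drive_tool([
  [[0,0,0],[0,0.06,0],0.03],
  [[0,0,0],[0,0.06,0.02],0.03],
  [[0,0,0],[0,0.06,0.03],0.03],
  [[0,0,0],[-0.01,0.06,0.03],0.03],
  [[0,0,0],[0,0,0.03],0.03],
])

```text
time: 3.9
eef_pos: [0.6556, -0.0762, 0.2705]
tcp_rot: [0.924, 0.381, -0.001, -0.0]
contact_force: [-0.8, 0.5, 0.4]
opening: 0.353
finger_force: 0.0
```

```bash
python3 - <<'E'
from h import *
go([.661,-.086,.099],44.8)
E
```

```text
t 3.9 pos [ 0.6556 -0.0762  0.2705] yaw 44.85 z [-0.001 -0.    -1.   ] q [-0.27  0.24  1.59 -0.    1.31  0.52]
turn z 0.0009
shift now-frame [-0.0029  0.0109  0.1715] after turn [-0.003   0.0108  0.1715]
```

drive_tool([
  [[0,0,0],[0,0.011,0.06],0.03],
  [[0,0,0],[0,0,0.06],0.03],
  [[0,0,0],[0,0,0.055],0.03],
  [[0,0,0],[-0.015,0,0],0.03],
  [[0,0,0],[-0.01,0,0],0.03],
])

```text
time: 4.53
eef_pos: [0.6449, -0.0992, 0.0999]
tcp_rot: [0.924, 0.383, 0.001, 0.001]
contact_force: [0.3, -0.9, 0.7]
opening: 0.349
finger_force: 0.0
```

```bash
python3 - <<'E'
from h import *
go([.613,-.134,.095],44.8)
a=shot('scene','s1')['image'];b=shot('side','d1')['image']
def cr(im,x,y,w,h,s): return cv2.resize(im[y:y+h,x:x+w],None,fx=s,fy=s,interpolation=cv2.INTER_CUBIC)
o=np.hstack([cr(a,380,110,130,150,3),cr(b,170,180,130,150,3)])
cv2.imwrite('pics/z1.png',o[:,:,::-1])
E
```

```text
t 4.53 pos [ 0.6449 -0.0992  0.0999] yaw 45.07 z [ 0.002 -0.001 -1.   ] q [-0.31  0.39  1.74 -0.    1.02  0.48]
turn z 0.0047
shift now-frame [-0.0472  0.002   0.0048] after turn [-0.0472  0.0022  0.0049]
```

View pics/z1.png

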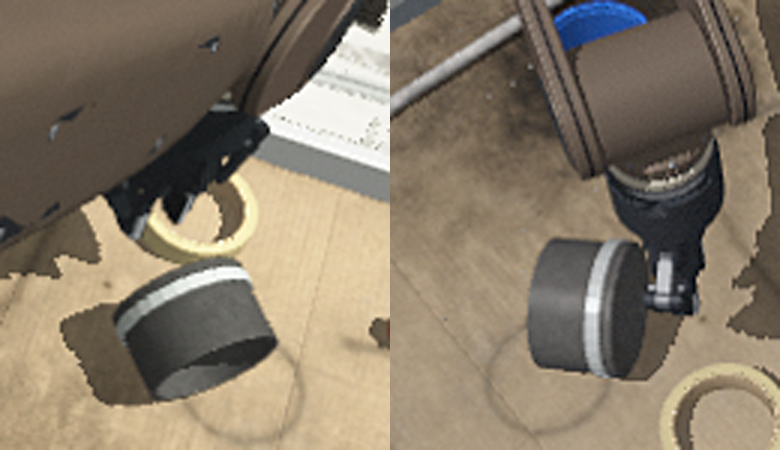

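The fingers stand just behind the hooped end near its top: scene crop (140-180,215), side crop (670,295). The tape is clear. Now I'll push.

drive_tool([
  [[0,0,0],[-0.012,0.002,0.003],0.03],
  [[0,0,0],[-0.012,0,0],0.03],
  [[0,0,0],[-0.012,0,0],0.03],
  [[0,0,0],[-0.01,0,0],0.03],
  [[0,0,0],[-0.01,0,0],0.03],
])

```text
time: 5.25
eef_pos: [0.6064, -0.1395, 0.0956]
tcp_rot: [0.924, 0.383, 0.001, 0.0]
contact_force: [1.2, 2.7, 1.2]
opening: 0.351
finger_force: 1.0
```

drive_tool([
  [[0,0,0],[-0.01,0,0],0.03],
  [[0,0,0],[-0.01,0,0],0.03],
  [[0,0,0],[-0.01,0,0],0.03],
  [[0,0,0],[-0.006,0,0],0.03],
  [[0,0,0],[0,0,0],0.03],
])

```text
time: 5.88
eef_pos: [0.5803, -0.1651, 0.0947]
tcp_rot: [0.924, 0.383, -0.0, -0.0]
contact_force: [0.4, 0.9, -0.4]
opening: 0.351
finger_force: 0.0
```

```bash
python3 - <<'E'
from h import *
go([.613,-.134,.095],44.8)
a=shot('scene','s2')['image'];b=shot('side','d2')['image']
def cr(im,x,y,w,h,s): return cv2.resize(im[y:y+h,x:x+w],None,fx=s,fy=s,interpolation=cv2.INTER_CUBIC)
o=np.hstack([cr(a,380,130,130,150,3),cr(b,150,180,130,150,3)])
cv2.imwrite('pics/z2.png',o[:,:,::-1])
E
```

```text
t 5.88 pos [ 0.5803 -0.1651  0.0947] yaw 45.04 z [-0.001  0.    -1.   ] q [-0.45  0.3   1.86 -0.    0.98  0.34]
turn z 0.0042
shift now-frame [ 0.0451  0.0011 -0.0004] after turn [ 0.0451  0.0009 -0.0003]
```

View pics/z2.png

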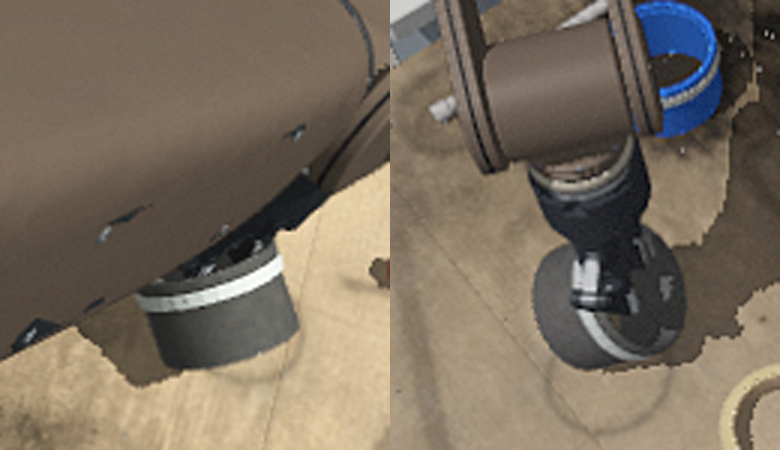

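The collar is tipped about 30° with the fingers behind the hoop's upper rim (side crop (600,290)). I'll continue slowly past balance.

drive_tool([
  [[0,0,0],[-0.006,0,0],0.03],
  [[0,0,0],[-0.006,0,0],0.03],
  [[0,0,0],[-0.006,0,0],0.03],
  [[0,0,0],[-0.006,0,0],0.03],
  [[0,0,0],[0,0,0],0.03],
])

```text
time: 6.6
eef_pos: [0.5636, -0.182, 0.0949]
tcp_rot: [0.924, 0.383, -0.0, -0.0]
contact_force: [-0.2, 0.3, 0.1]
opening: 0.352
finger_force: 0.0
```

drive_tool([
  [[0,0,0],[0,0,0],0.03],
  [[0,0,0],[0,0,0],0.03],
  [[0,0,0],[0,0,0],0.03],
])

```text
time: 6.98
eef_pos: [0.5641, -0.1815, 0.095]
tcp_rot: [0.924, 0.383, 0.0, 0.0]
contact_force: [0.1, 0.1, -1.3]
opening: 0.349
finger_force: 0.0
```

```bash
python3 - <<'E'
from h import *
go([.613,-.134,.095],44.8)
a=shot('scene','s3')['image'];b=shot('side','d3')['image']
def cr(im,x,y,w,h,s): return cv2.resize(im[y:y+h,x:x+w],None,fx=s,fy=s,interpolation=cv2.INTER_CUBIC)
o=np.hstack([cr(a,380,150,130,150,3),cr(b,140,180,130,150,3)])
cv2.imwrite('pics/z3.png',o[:,:,::-1])
E
```

```text
t 6.97 pos [ 0.5641 -0.1815  0.095 ] yaw 45.09 z [ 0. -0. -1.] q [-0.48  0.28  1.89  0.    0.97  0.3 ]
turn z 0.0051
shift now-frame [ 0.0682  0.0011 -0.    ] after turn [ 0.0682  0.0007 -0.    ]
```

View pics/z3.png

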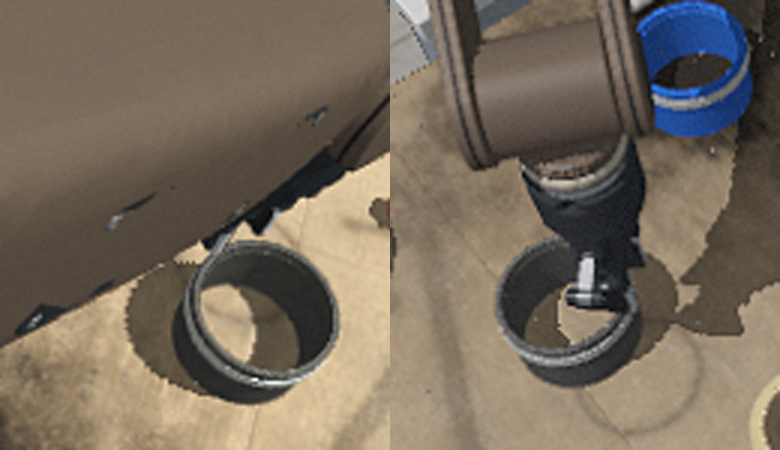

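The collar now stands upright with the hoop at the top. The rim centre is near scene crop (260,314) and side crop (568,297).

```bash
python3 - <<'E'
from h import *
a=load('s3');b=load('d3')
pa=on_plane(a,(380+260.5/3,150+314/3),.066);pb=on_plane(b,(140+(568-390)/3,180+297/3),.066);print(pa,pb)
for c,o,m in((a,(380,150),0),(b,(140,180),390)):
  for p in(pa,pb,(pa+pb)/2):
    w=np.linspace(0,6.28,100);q=proj(c,[[p[0]+.052*np.cos(t),p[1]+.052*np.sin(t),.066] for t in w]);q=(q-o)*3+[m,0];print(q.min(0).round(),q.max(0).round())
E
```

```text
[ 0.51690266 -0.21859602  0.066     ] [ 0.53472346 -0.21945547  0.066     ]
[186. 246.] [335. 386.]
[193. 226.] [341. 363.]
[189. 236.] [338. 375.]
[488. 223.] [624. 343.]
[500. 238.] [636. 360.]
[494. 230.] [630. 351.]
```

drive_tool([
  [[0,0,0],[0,0,-0.02],0],
  [[0,0,0],[-0.02,0.001,0],0],
  [[0,0,0],[-0.03,0,0],0],
  [[0,0,0],[0,0,0],0],
  [[0,0,0],[0,0,0],0],
])

```text
time: 7.7
eef_pos: [0.5292, -0.2182, 0.1152]
tcp_rot: [0.924, 0.383, 0.0, 0.0]
contact_force: [0.0, 0.8, -0.8]
opening: 0.001
finger_force: 0.0
```

drive_tool([
  [[0,0,0.17],[0,0,0],0],
  [[0,0,0.17],[0,0,0],0],
  [[0,0,0.17],[0,0,0],0],
  [[0,0,0.17],[0,0,0],0],
  [[0,0,0.164],[0,0,0],0],
])

```text
time: 8.32
eef_pos: [0.5298, -0.2173, 0.115]
tcp_rot: [1.0, -0.031, 0.0, -0.0]
contact_force: [0.2, -0.7, -0.7]
opening: -0.001
finger_force: 0.0
```

```bash
python3 - <<'E'
from h import *
go([.530,-.218,.037],-3.3)
a=shot('scene','s4')['image'];b=shot('side','d4')['image']
def cr(im,x,y,w,h,s): return cv2.resize(im[y:y+h,x:x+w],None,fx=s,fy=s,interpolation=cv2.INTER_CUBIC)
o=np.hstack([cr(a,380,150,130,150,3),cr(b,140,180,130,150,3)])
cv2.imwrite('pics/z4.png',o[:,:,::-1])
E
```

```text
t 8.32 pos [ 0.5298 -0.2173  0.115 ] yaw -3.54 z [ 0.  0. -1.] q [-0.57  0.21  1.93  0.    1.    1.07]
turn z -0.0041
shift now-frame [0.0002 0.0007 0.078 ] after turn [0.0002 0.0007 0.078 ]
```

View pics/z4.png

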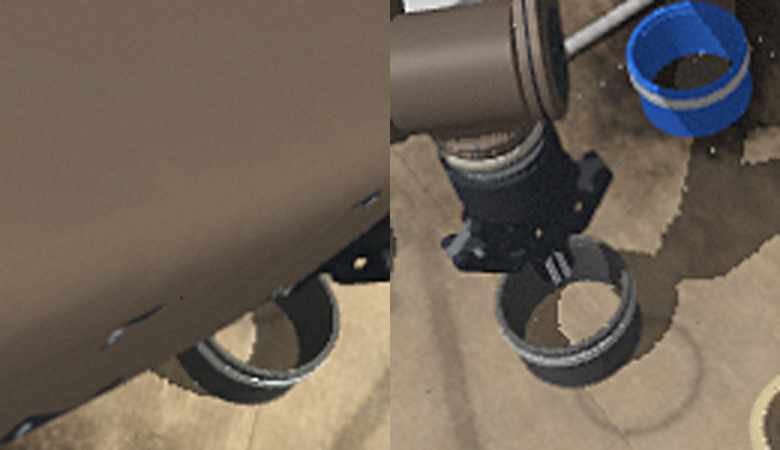

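The closed fingertips are over the bore (side crop (557,270)). The knuckles stick out at (455,250) and (600,165), so I'll check their height before descending.

```bash
python3 - <<'E'
from h import *
b=load('d4');p=np.array([.5298,-.2173]);u=np.array([-.0617,-.998])
for h in(.098,.13,.14,.15,.16,.17,.18):
    q=(proj(b,[[p[0],p[1],h],[*(p+u*.05),h],[*(p-u*.05),h],[*(p+u*.065),h],[*(p-u*.065),h]])-[140,180])*3+[390,0]
    print(h,q.round().tolist())
E
```

```text
0.098 [[557.0, 270.0], [498.0, 308.0], [615.0, 234.0], [480.0, 319.0], [632.0, 223.0]]
0.13 [[547.0, 249.0], [486.0, 287.0], [606.0, 212.0], [467.0, 298.0], [624.0, 201.0]]
0.14 [[544.0, 242.0], [482.0, 280.0], [604.0, 205.0], [463.0, 292.0], [621.0, 194.0]]
0.15 [[540.0, 235.0], [478.0, 273.0], [601.0, 197.0], [459.0, 285.0], [619.0, 186.0]]
0.16 [[537.0, 227.0], [474.0, 266.0], [598.0, 190.0], [455.0, 278.0], [616.0, 179.0]]
0.17 [[534.0, 220.0], [470.0, 259.0], [595.0, 182.0], [451.0, 271.0], [613.0, 171.0]]
0.18 [[530.0, 213.0], [466.0, 252.0], [592.0, 175.0], [446.0, 264.0], [610.0, 164.0]]
```

drive_tool([
  [[0,0,0],[0,0,0.03],0],
  [[0,0,0],[0,0,0.026],0],
  [[0,0,0],[0,0,0.02],0],
  [[0,0,0],[0,-0.01,0],0],
  [[0,0,0],[0,-0.01,0],0],
])

```text
time: 9.05
eef_pos: [0.5312, -0.1973, 0.0397]
tcp_rot: [1.0, -0.028, 0.001, 0.0]
contact_force: [-1.4, -0.6, 0.2]
opening: 0.002
finger_force: 0.0
```

drive_tool([
  [[0,0,0],[0,-0.01,0],0],
  [[0,0,0],[0,-0.01,0],0],
  [[0,0,0],[0,-0.02,0],0],
  [[0,0,0],[0,-0.02,0],0],
  [[0,0,0],[0,-0.02,0],0],
])

```text
time: 9.68
eef_pos: [0.5369, -0.1188, 0.0411]
tcp_rot: [1.0, -0.028, 0.002, 0.002]
contact_force: [0.3, -5.0, 3.0]
opening: 0.001
finger_force: 2.9
```

```bash
python3 - <<'E'
from h import *
go([.5617,.1216,.039],-3.3)
E
```

```text
t 9.68 pos [ 0.5369 -0.1188  0.0411] yaw -3.21 z [ 0.005 -0.004 -1.   ] q [-0.4   0.28  2.01 -0.    0.85  1.23]
turn z 0.0016
shift now-frame [ 0.0113 -0.2414  0.0013] after turn [ 0.011  -0.2414  0.0021]
```

drive_tool([
  [[0,0,0],[0.001,-0.025,0],0],
  [[0,0,0],[0.001,-0.025,0],0],
  [[0,0,0],[0.001,-0.025,0],0],
  [[0,0,0],[0.001,-0.025,0],0],
  [[0,0,0],[0.001,-0.025,0],0],
])

```text
time: 10.3
eef_pos: [0.5488, 0.0063, 0.0411]
tcp_rot: [1.0, -0.028, 0.002, 0.002]
contact_force: [0.1, -6.5, 2.8]
opening: -0.002
finger_force: 3.5
```

drive_tool([
  [[0,0,0],[0.001,-0.02,0],0],
  [[0,0,0],[0.001,-0.02,0],0],
  [[0,0,0],[0.001,-0.02,0],0],
  [[0,0,0],[0.001,-0.015,0],0],
  [[0,0,0],[0.001,-0.01,0],0],
])

```text
time: 10.92
eef_pos: [0.5583, 0.0908, 0.041]
tcp_rot: [1.0, -0.027, 0.001, 0.001]
contact_force: [-1.4, -7.8, 5.4]
opening: 0.001
finger_force: 4.2
```

```bash
python3 - <<'E'
from h import *
go([.5617,.1216,.039],-3.3)
a=shot('scene','s5')['image'];b=shot('side','d5')['image']
def cr(im,x,y,w,h,s): return cv2.resize(im[y:y+h,x:x+w],None,fx=s,fy=s,interpolation=cv2.INTER_CUBIC)
o=np.hstack([cr(a,250,130,130,150,3),cr(b,260,140,130,150,3)])
cv2.imwrite('pics/z5.png',o[:,:,::-1])
E
```

```text
t 10.93 pos [0.5583 0.0908 0.041 ] yaw -3.14 z [ 0.003 -0.003 -1.   ] q [-0.02  0.31  1.97 -0.    0.86  1.61]
turn z 0.0029
shift now-frame [ 0.0018 -0.0309  0.002 ] after turn [ 0.0017 -0.0309  0.002 ]
```

View pics/z5.png

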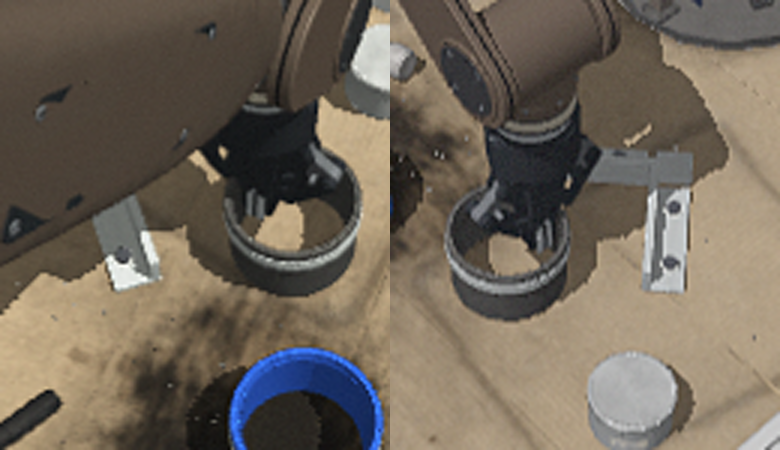

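The collar is upright between the fences with a gap to both (scene crop rim centre (293,208), side crop (508,235)). I'll push it home gently.

drive_tool([
  [[0,0,0],[0.001,-0.01,0],0],
  [[0,0,0],[0.001,-0.008,0],0],
  [[0,0,0],[0,-0.005,0],0],
  [[0,0,0],[0,-0.003,0],0],
  [[0,0,0],[0,-0.003,0],0],
])

```text
time: 11.65
eef_pos: [0.5619, 0.1187, 0.0406]
tcp_rot: [1.0, -0.028, 0.001, 0.001]
contact_force: [-0.4, -7.6, 6.3]
opening: -0.001
finger_force: 4.1
```

drive_tool([
  [[0,0,0],[0,-0.002,0],0],
  [[0,0,0],[0,-0.002,0],0],
  [[0,0,0],[0,-0.001,0],0],
])

```text
time: 12.02
eef_pos: [0.5621, 0.1236, 0.0406]
tcp_rot: [1.0, -0.028, 0.001, 0.001]
contact_force: [-0.4, -7.9, 5.8]
opening: -0.003
finger_force: 4.2
```

drive_tool([
  [[0,0,0],[0,-0.002,0],0],
  [[0,0,0],[0,-0.002,0],0],
  [[0,0,0],[0,-0.001,0],0],
])

```text
time: 12.4
eef_pos: [0.5624, 0.1286, 0.0406]
tcp_rot: [1.0, -0.028, 0.001, 0.001]
contact_force: [-0.7, -8.3, 5.5]
opening: 0.002
finger_force: 4.3
```

drive_tool([
  [[0,0,0],[0,-0.002,0],0],
  [[0,0,0],[0,-0.001,0],0],
  [[0,0,0],[0,0,0],0],
])

```text
time: 12.78
eef_pos: [0.5626, 0.1316, 0.0407]
tcp_rot: [1.0, -0.028, 0.001, 0.001]
contact_force: [-0.1, -7.8, 6.6]
opening: 0.001
finger_force: 4.0
```

```bash
python3 - <<'E'
from h import *
a=shot('scene','s6')['image'];b=shot('side','d6')['image']
def cr(im,x,y,w,h,s): return cv2.resize(im[y:y+h,x:x+w],None,fx=s,fy=s,interpolation=cv2.INTER_CUBIC)
o=np.hstack([cr(a,250,130,100,110,4),cr(b,275,150,100,110,4)])
cv2.imwrite('pics/z6.png',o[:,:,::-1])
C=np.array([.566,.219]);t=C+.0735*np.array([-.058,-.998]);w=np.linspace(0,6.28,200)
for n,c,of,m in(('scene',load('s6'),(250,130),0),('side',load('d6'),(275,150),400)):
  for d in(0,.01,.02):
    q=(proj(c,[[t[0]+.052*np.cos(k),t[1]-d+.052*np.sin(k),.066] for k in w])-of)*4+[m,0];print(n,d,q.min(0).round(),q.max(0).round())
E
```

```text
scene 0 [172. 130.] [352. 280.]
scene 0.01 [187. 135.] [368. 286.]
scene 0.02 [203. 140.] [384. 292.]
side 0 [520. 139.] [683. 267.]
side 0.01 [509. 147.] [672. 276.]
side 0.02 [497. 155.] [660. 285.]
```

View pics/z6.png

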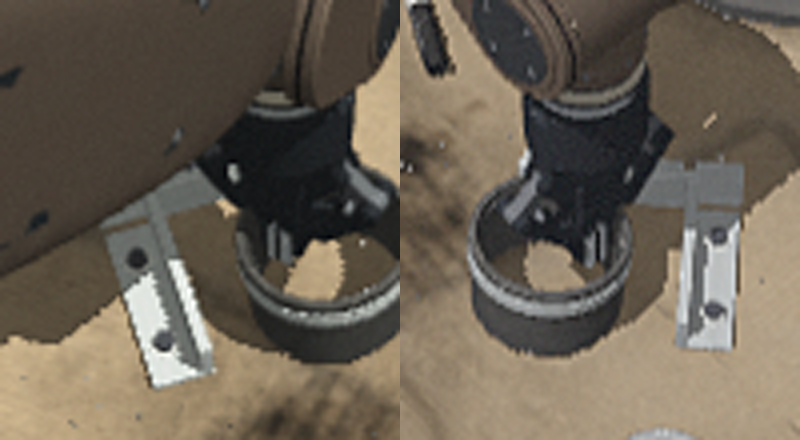

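The rim is at side crop 468–631 and scene crop left edge 236, so the collar is still about 40 mm short. The finger leads the collar's centre by about 28 mm, and I had that sign wrong. I'll continue.

drive_tool([
  [[0,0,0],[0,-0.01,0],0],
  [[0,0,0],[0,-0.008,0],0],
  [[0,0,0],[0,-0.006,0],0],
  [[0,0,0],[0,-0.004,0],0],
  [[0,0,0],[0,-0.003,0],0],
])

```text
time: 13.5
eef_pos: [0.5643, 0.1626, 0.0406]
tcp_rot: [1.0, -0.028, 0.001, 0.001]
contact_force: [0.7, -8.0, 4.8]
opening: 0.001
finger_force: 4.1
```

drive_tool([
  [[0,0,0],[0,-0.003,0],0],
  [[0,0,0],[0,-0.002,0],0],
  [[0,0,0],[0,-0.002,0],0],
])

```text
time: 13.88
eef_pos: [0.5643, 0.1698, 0.04]
tcp_rot: [1.0, -0.028, 0.001, 0.001]
contact_force: [1.8, -7.1, 2.7]
opening: 0.003
finger_force: 3.6
```

drive_tool([
  [[0,0,0],[0,-0.002,0],0],
  [[0,0,0],[0,-0.002,0],0],
])

```text
time: 14.12
eef_pos: [0.5644, 0.1738, 0.0399]
tcp_rot: [1.0, -0.028, 0.001, 0.001]
contact_force: [0.1, -5.8, 3.1]
opening: -0.005
finger_force: 3.4
```

drive_tool([
  [[0,0,0],[0,-0.002,0],0],
  [[0,0,0],[0,-0.001,0],0],
])

```text
time: 14.38
eef_pos: [0.5644, 0.1768, 0.0398]
tcp_rot: [1.0, -0.028, 0.0, 0.001]
contact_force: [-0.2, -6.3, 3.1]
opening: 0.0
finger_force: 3.6
```

drive_tool([
  [[0,0,0],[0,-0.002,0],0],
  [[0,0,0],[0,-0.001,0],0],
])

```text
time: 14.62
eef_pos: [0.5644, 0.179, 0.0397]
tcp_rot: [1.0, -0.028, 0.0, 0.002]
contact_force: [0.4, -10.6, 3.4]
opening: 0.0
finger_force: 5.4
```

drive_tool([
  [[0,0,0],[0,-0.001,0],0],
  [[0,0,0],[0,-0.001,0],0],
])

```text
time: 14.88
eef_pos: [0.5645, 0.1795, 0.0397]
tcp_rot: [1.0, -0.027, -0.0, 0.004]
contact_force: [-0.4, -15.2, 4.7]
opening: -0.003
finger_force: 7.9
```

drive_tool([
  [[0,0,0],[0,-0.001,0],0],
  [[0,0,0],[0,0,0],0],
])

```text
time: 15.12
eef_pos: [0.5645, 0.1796, 0.0396]
tcp_rot: [1.0, -0.027, -0.001, 0.004]
contact_force: [-0.9, -16.4, 4.4]
opening: -0.001
finger_force: 8.4
```

It has stalled at 16 N with no sideways drift. I'll back off, lift out straight and check.

drive_tool([
  [[0,0,0],[0,0.008,0],0],
  [[0,0,0],[0,0.015,0],0],
  [[0,0,0],[0,0,-0.03],0],
  [[0,0,0],[0,0,-0.06],0],
  [[0,0,0],[0,0,-0.06],0],
])

```text
time: 15.75
eef_pos: [0.562, 0.1613, 0.1897]
tcp_rot: [1.0, -0.029, -0.001, -0.001]
contact_force: [1.8, 0.5, 1.1]
opening: 0.001
finger_force: 0.0
```

drive_tool([
  [[0,0,0],[0,0.06,-0.06],0],
  [[0,0,0],[0,0.06,-0.06],0],
  [[0,0,0],[0,0.06,-0.06],0],
  [[0,0,0],[0,0.06,0],0],
  [[0,0,0],[0,0.06,0],0],
])

```text
time: 16.38
eef_pos: [0.5484, -0.092, 0.3224]
tcp_rot: [1.0, -0.028, 0.001, -0.001]
contact_force: [0.8, 0.3, 0.3]
opening: 0.003
finger_force: 0.0
```

```bash
python3 - <<'E'
from h import *
a=shot('scene','s7')['image'];b=shot('side','d7')['image']
def cr(im,x,y,w,h,s): return cv2.resize(im[y:y+h,x:x+w],None,fx=s,fy=s,interpolation=cv2.INTER_CUBIC)
o=np.hstack([cr(a,250,130,100,110,4),cr(b,290,150,100,110,4)])
cv2.imwrite('pics/z7.png',o[:,:,::-1])
C=np.array([.566,.219]);t=C+.0735*np.array([-.058,-.998]);w=np.linspace(0,6.28,200)
ex,ey=np.array([-.747,-.665]),np.array([.665,-.747])
for n,c,of,m in(('scene',load('s7'),(250,130),0),('side',load('d7'),(290,150),400)):
  for d in((0,0),(.01,0),(0,.01)):
    tt=t+ex*d[0]+ey*d[1]
    q=(proj(c,[[tt[0]+.052*np.cos(k),tt[1]+.052*np.sin(k),.066] for k in w])-of)*4+[m,0];print(n,d,q.min(0).round(),q.max(0).round())
E
```

```text
scene (0, 0) [172. 130.] [352. 280.]
scene (0.01, 0) [177. 142.] [357. 294.]
scene (0, 0.01) [188. 125.] [368. 275.]
side (0, 0) [460. 139.] [623. 267.]
side (0.01, 0) [445. 138.] [607. 266.]
side (0, 0.01) [458. 150.] [622. 280.]
```

View pics/z7.png

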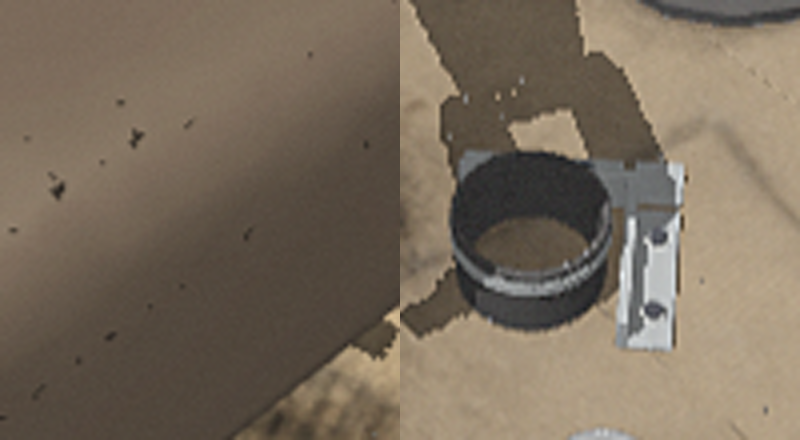

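Side crop: rim at x 451–612, with a visible gap to the right fence at (618,260). I've now viewed 12 pictures, two over the limit, so from here I'll only use numbers. First a silhouette fit, then I'll seat it against each fence separately.

```bash
cat > fitup.py <<'E'
from h import *
from scipy.optimize import minimize
import sys
def fit(tag,p0):
    c=load(tag);im=c['image'].astype(int)
    dark=((im.max(2)-im.min(2)<14)&(im.max(2)<95)).astype(np.uint8)
    w=np.linspace(0,2*np.pi,60)
    def mask(p):
        X=[[p[0]+.052*np.cos(k),p[1]+.052*np.sin(k),z] for k in w for z in(0,.066)]
        m=np.zeros((1600,2560),np.uint8);H=cv2.convexHull((proj(c,X)*4+1.5).astype(np.int32));cv2.fillConvexPoly(m,H,1)
        # exclude the open mouth: centre bore of top
        B=proj(c,[[p[0]+.040*np.cos(k),p[1]+.040*np.sin(k),.066] for k in w]);cv2.fillConvexPoly(m,(B*4+1.5).astype(np.int32),0)
        return cv2.resize(m.astype(np.float32),(640,400),interpolation=cv2.INTER_AREA)
    q=proj(c,[[*p0,.03]])[0].astype(int)
    win=np.zeros((400,640),bool);win[q[1]-38:q[1]+38,q[0]-38:q[0]+38]=1
    hoop=None
    def cost(p):
        m=mask(p); return -(m[win]*(dark[win]*2.-1)).sum()
    best=min(((cost((p0[0]+i*.002,p0[1]+j*.002)),p0[0]+i*.002,p0[1]+j*.002) for i in range(-8,9) for j in range(-8,9)))
    r=minimize(cost,best[1:],method='Nelder-Mead',options=dict(initial_simplex=[[best[1],best[2]],[best[1]+.002,best[2]],[best[1],best[2]+.002]]))
    return r.x.round(4),r.fun,dark[win].sum()
for a in sys.argv[1:]:
    t,x,y=a.split(',');print(t,fit(t,(float(x),float(y))))
E
python3 fitup.py d3,.53,-.218 d5,.557,.062 d6,.56,.1 d7,.562,.14 s3,.53,-.218
```

```text
d3 (array([ 0.5298, -0.2178]), np.float64(-339.25), np.uint64(1703))
d5 (array([0.5523, 0.0658]), np.float64(-246.3125), np.uint64(1743))
d6 (array([0.5565, 0.1045]), np.float64(-270.625), np.uint64(1613))
d7 (array([0.5637, 0.1338]), np.float64(-328.625), np.uint64(1119))
s3 (array([ 0.5164, -0.2161]), np.float64(-200.875), np.uint64(1395))
```

```bash
python3 - <<'E'
from h import *
go([.5637,.1338,.115],-3.3)
E
```

```text
t 16.48 pos [ 0.5479 -0.0954  0.3212] yaw -3.63 z [-0. -0. -1.] q [-0.35 -0.02  1.79 -0.    1.38  1.28]
turn z -0.0058
shift now-frame [ 0.0012 -0.2298  0.2061] after turn [ 0.0026 -0.2297  0.2062]
```

drive_tool([
  [[0,0,-0.005],[0,-0.058,0.04],0],
  [[0,0,0],[0,-0.058,0.05],0],
  [[0,0,0],[0.002,-0.057,0.05],0],
  [[0,0,0],[0,-0.056,0.04],0],
  [[0,0,0],[0,0,0.026],0],
])

```text
time: 17.1
eef_pos: [0.5588, 0.1095, 0.1392]
tcp_rot: [1.0, -0.024, -0.002, -0.001]
contact_force: [-0.3, -0.9, -0.5]
opening: 0.001
finger_force: 0.0
```

```bash
python3 - <<'E'
from h import *
go([.5637,.1338,.039],-3.3)
E
```

```text
t 17.1 pos [0.5588 0.1095 0.1392] yaw -2.71 z [-0.003  0.002 -1.   ] q [0.01 0.17 1.92 0.   1.05 1.63]
turn z 0.0103
shift now-frame [ 0.0041 -0.0243  0.1003] after turn [ 0.0035 -0.0246  0.1002]
```

drive_tool([
  [[0,0,0.01],[0,0,0],0],
  [[0,0,0],[0,0,0],0],
])

```text
time: 17.35
eef_pos: [0.5613, 0.1052, 0.1428]
tcp_rot: [1.0, -0.031, 0.001, -0.0]
contact_force: [-0.0, -0.9, 0.6]
opening: 0.002
finger_force: 0.0
```

```bash
python3 - <<'E'
from h import *
go([.5637,.1338,.039],-3.3)
E
```

```text
t 17.35 pos [0.5613 0.1052 0.1428] yaw -3.59 z [ 0.002  0.001 -1.   ] q [0.01 0.17 1.92 0.   1.05 1.64]
turn z -0.005
shift now-frame [ 0.0005 -0.0286  0.1039] after turn [ 0.0008 -0.0287  0.1038]
```

drive_tool([
  [[0,0,0],[0.001,-0.0285,0],0],
  [[0,0,0],[0,0,0],0],
  [[0,0,0],[0,0,0.04],0],
  [[0,0,0],[0,0,0.04],0],
  [[0,0,0],[0,0,0.024],0],
])

```text
time: 17.98
eef_pos: [0.5634, 0.1323, 0.0369]
tcp_rot: [0.999, -0.032, -0.0, 0.0]
contact_force: [-0.5, -0.2, 0.5]
opening: -0.001
finger_force: 0.0
```

drive_tool([
  [[0,0,0],[0,-0.01,0],0],
  [[0,0,0],[0,-0.008,0],0],
  [[0,0,0],[0,-0.004,0],0],
  [[0,0,0],[0,0,0],0],
])

```text
time: 18.48
eef_pos: [0.5658, 0.1559, 0.0391]
tcp_rot: [1.0, -0.031, 0.001, -0.0]
contact_force: [0.3, 0.2, -0.6]
opening: 0.002
finger_force: 0.0
```

```bash
python3 - <<'E'
from h import *
shot('side','d8')
E
python3 fitup.py d8,.563,.134
```

```text
d8 (array([0.5601, 0.1387]), np.float64(-229.0625), np.uint64(1592))
```

drive_tool([
  [[0,0,0],[0,-0.004,0],0],
  [[0,0,0],[0,-0.004,0],0],
  [[0,0,0],[0,0,0],0],
])

```text
time: 18.9
eef_pos: [0.5659, 0.1629, 0.0381]
tcp_rot: [1.0, -0.031, 0.0, 0.0]
contact_force: [0.2, -5.2, 1.6]
opening: -0.002
finger_force: 2.4
```

drive_tool([
  [[0,0,0],[0,-0.004,0],0],
  [[0,0,0],[0,-0.004,0],0],
  [[0,0,0],[0,0,0],0],
])

```text
time: 19.27
eef_pos: [0.5662, 0.1714, 0.0378]
tcp_rot: [1.0, -0.031, 0.0, 0.0]
contact_force: [-0.5, -2.7, 1.9]
opening: 0.0
finger_force: 2.0
```

drive_tool([
  [[0,0,0],[0,-0.003,0],0],
  [[0,0,0],[0,-0.003,0],0],
  [[0,0,0],[0,0,0],0],
])

```text
time: 19.65
eef_pos: [0.5662, 0.1771, 0.0377]
tcp_rot: [1.0, -0.031, -0.0, 0.0]
contact_force: [0.0, -5.4, 3.4]
opening: -0.002
finger_force: 2.5
```

drive_tool([
  [[0,0,0],[0,-0.002,0],0],
  [[0,0,0],[0,-0.001,0],0],
  [[0,0,0],[0,0,0],0],
])

```text
time: 20.02
eef_pos: [0.5663, 0.1781, 0.0377]
tcp_rot: [1.0, -0.03, -0.001, 0.002]
contact_force: [-0.6, -12.2, 3.3]
opening: -0.001
finger_force: 5.5
```

```bash
python3 - <<'E'
from h import *
shot('side','d9');shot('wrist','w9')
E
python3 fitup.py d9,.563,.148
```

```text
d9 (array([0.5603, 0.1542]), np.float64(-374.5), np.uint64(1661))
```

drive_tool([
  [[0,0,0],[0,0.002,0],0],
  [[0,0,0],[0,0.002,0],0],
  [[0,0,0],[0,0.002,0],0],
  [[0,0,0],[0,0.002,0],0],
  [[0,0,0],[0,0,0],0],
])

```text
time: 20.75
eef_pos: [0.5663, 0.1723, 0.0381]
tcp_rot: [1.0, -0.031, 0.0, -0.0]
contact_force: [0.4, -4.8, 4.3]
opening: -0.002
finger_force: 2.9
```

```bash
python3 - <<'E'
from h import *
shot('side','d10')
E
python3 fitup.py d10,.563,.148
```

```text
d10 (array([0.5615, 0.1485]), np.float64(-318.8125), np.uint64(1635))
```

The collar follows the finger back with 5 N, so the flared finger backs push it at the rim and tilt it. I'll turn the tool 90° so the flat sides of the fingers push, and push lower.

drive_tool([
  [[0,0,0],[0,0.008,0],0],
  [[0,0,0],[0,0.008,0],0],
  [[0,0,0],[0,0.008,0],0],
  [[0,0,0],[0,0.01,-0.01],0],
  [[0,0,0],[0,0,-0.01],0],
])

```text
time: 21.42
eef_pos: [0.5639, 0.1377, 0.0583]
tcp_rot: [0.999, -0.032, -0.0, -0.0]
contact_force: [-0.2, 0.1, 0.6]
opening: 0.001
finger_force: 0.0
```

```bash
python3 - <<'E'
from h import *
go([.5637,.1338,.028],86.7)
shot('side','d11')
E
python3 fitup.py d11,.563,.138
```

```text
t 21.43 pos [0.5639 0.1377 0.0583] yaw -3.63 z [-0.  0. -1.] q [0.06 0.31 1.93 0.   0.9  1.7 ]
turn z -1.5766
shift now-frame [0.0001 0.0039 0.0303] after turn [-0.0039  0.0001  0.0303]
d11 (array([0.5608, 0.1441]), np.float64(-245.625), np.uint64(1624))
```

drive_tool([
  [[0,0,-0.18],[0,0,0],0],
  [[0,0,-0.18],[0,0,0],0],
  [[0,0,-0.18],[0,0,0],0],
  [[0,0,-0.18],[0,0,0],0],
  [[0,0,-0.18],[0,0,0],0],
])

```text
time: 22.1
eef_pos: [0.5643, 0.1387, 0.0584]
tcp_rot: [0.912, 0.41, 0.001, 0.0]
contact_force: [-0.6, 0.4, 0.5]
opening: -0.002
finger_force: 0.0
```

drive_tool([
  [[0,0,-0.18],[0,0,0],0],
  [[0,0,-0.18],[0,0,0],0],
  [[0,0,-0.18],[0,0,0],0],
  [[0,0,-0.137],[0,0,0],0],
  [[0,0,0],[0,0,0.028],0],
])

```text
time: 22.72
eef_pos: [0.5669, 0.1389, 0.0328]
tcp_rot: [0.726, 0.687, 0.003, 0.002]
contact_force: [-0.5, 0.1, -0.0]
opening: -0.004
finger_force: 0.0
```

drive_tool([
  [[0,0,0],[0.015,0,0],0],
  [[0,0,0],[0.01,0,0],0],
  [[0,0,0],[0.004,0,0],0],
  [[0,0,0],[0,0,0],0],
])

```text
time: 23.22
eef_pos: [0.5665, 0.1674, 0.0314]
tcp_rot: [0.726, 0.688, 0.0, 0.001]
contact_force: [-2.4, -5.4, 4.9]
opening: 0.003
finger_force: 0.0
```

```bash
python3 - <<'E'
from h import *
go([.5637,.1338,.028],86.7)
shot('side','d12')
E
python3 fitup.py d12,.563,.138
```

```text
t 23.23 pos [0.5665 0.1674 0.0314] yaw 86.87 z [ 0.002 -0.001 -1.   ] q [ 0.12  0.37  1.91 -0.    0.86  0.17]
turn z 0.003
shift now-frame [-0.0337 -0.0009  0.0034] after turn [-0.0337 -0.0008  0.0034]
d12 (array([0.5621, 0.148 ]), np.float64(-286.1875), np.uint64(1601))
```

drive_tool([
  [[0,0,0],[0.002,0,0],0],
  [[0,0,0],[0,0,0],0],
])

```text
time: 23.52
eef_pos: [0.5666, 0.1689, 0.0315]
tcp_rot: [0.726, 0.687, 0.0, 0.001]
contact_force: [-2.1, -5.5, 4.9]
opening: -0.003
finger_force: 0.0
```

drive_tool([
  [[0,0,0],[0.002,0,0],0],
  [[0,0,0],[0,0,0],0],
])

```text
time: 23.78
eef_pos: [0.5669, 0.1709, 0.0317]
tcp_rot: [0.726, 0.687, 0.0, 0.001]
contact_force: [-1.7, -6.1, 6.8]
opening: -0.003
finger_force: 0.0
```

drive_tool([
  [[0,0,0],[0.002,0,0],0],
  [[0,0,0],[0,0,0],0],
])

```text
time: 24.02
eef_pos: [0.5672, 0.1729, 0.0318]
tcp_rot: [0.726, 0.687, 0.001, 0.001]
contact_force: [-1.8, -4.3, 4.8]
opening: -0.0
finger_force: 0.0
```

drive_tool([
  [[0,0,0],[0.002,0,0],0],
  [[0,0,0],[0,0,0],0],
])

```text
time: 24.28
eef_pos: [0.5675, 0.1743, 0.032]
tcp_rot: [0.726, 0.687, 0.0, 0.002]
contact_force: [-2.9, -7.1, 7.5]
opening: -0.002
finger_force: 0.0
```

Fy and Fz grow together while the finger pads read 0, so the gripper body is leaning on the rim. I'll back off, raise the tool 18 mm and push with the tips only.

drive_tool([
  [[0,0,0],[-0.01,0,0],0],
  [[0,0,0],[-0.01,0,0],0],
  [[0,0,0],[-0.01,0,0],0],
  [[0,0,0],[-0.005,0,-0.018],0],
  [[0,0,0],[0,0,0],0],
])

```text
time: 24.9
eef_pos: [0.5657, 0.1402, 0.05]
tcp_rot: [0.727, 0.687, 0.002, 0.001]
contact_force: [0.1, 0.3, -0.5]
opening: -0.005
finger_force: 0.0
```

```bash
python3 - <<'E'
from h import *
go([.5637,.1338,.05],86.7)
shot('side','d13')
E
python3 fitup.py d13,.563,.14
```

```text
t 24.9 pos [0.5657 0.1402 0.05  ] yaw 86.75 z [ 0.004  0.001 -1.   ] q [0.07 0.33 1.93 0.   0.88 0.13]
turn z 0.0009
shift now-frame [-0.0066 -0.0017  0.    ] after turn [-0.0066 -0.0017  0.    ]
d13 (array([0.5609, 0.1441]), np.float64(-249.3125), np.uint64(1564))
```

drive_tool([
  [[0,0,0],[0.015,0,0],0],
  [[0,0,0],[0.008,0,0],0],
  [[0,0,0],[0.004,0,0],0],
  [[0,0,0],[0,0,0],0],
])

```text
time: 25.45
eef_pos: [0.5653, 0.1679, 0.0474]
tcp_rot: [0.726, 0.687, -0.0, -0.0]
contact_force: [-0.3, 0.0, -0.2]
opening: -0.003
finger_force: 0.0
```

drive_tool([
  [[0,0,0],[0.003,0,0],0],
  [[0,0,0],[0,0,0],0],
])

```text
time: 25.7
eef_pos: [0.5657, 0.1703, 0.0477]
tcp_rot: [0.727, 0.687, -0.0, -0.0]
contact_force: [-0.6, 0.2, 0.5]
opening: 0.002
finger_force: 0.0
```

drive_tool([
  [[0,0,0],[0.002,0,0],0],
  [[0,0,0],[0,0,0],0],
])

```text
time: 25.95
eef_pos: [0.5658, 0.1723, 0.0477]
tcp_rot: [0.727, 0.687, 0.0, -0.0]
contact_force: [-0.5, 0.5, -0.3]
opening: 0.004
finger_force: 0.0
```

drive_tool([
  [[0,0,0],[0.002,0,0],0],
  [[0,0,0],[0,0,0],0],
])

```text
time: 26.2
eef_pos: [0.5659, 0.1743, 0.0477]
tcp_rot: [0.727, 0.687, -0.0, 0.0]
contact_force: [0.2, -0.2, -0.1]
opening: -0.001
finger_force: 0.0
```

drive_tool([
  [[0,0,0],[0.002,0,0],0],
  [[0,0,0],[0,0,0],0],
])

```text
time: 26.45
eef_pos: [0.566, 0.1757, 0.0477]
tcp_rot: [0.726, 0.687, -0.001, 0.0]
contact_force: [-0.2, -3.7, -0.3]
opening: -0.0
finger_force: 2.1
```

drive_tool([
  [[0,0,0],[0.002,0,0],0],
  [[0,0,0],[0,0,0],0],
])

```text
time: 26.7
eef_pos: [0.5662, 0.1781, 0.0477]
tcp_rot: [0.727, 0.687, -0.0, 0.0]
contact_force: [-0.9, -3.4, 0.0]
opening: -0.004
finger_force: 2.0
```

drive_tool([
  [[0,0,0],[0.001,0,0],0],
  [[0,0,0],[0,0,0],0],
])

```text
time: 26.95
eef_pos: [0.5661, 0.1791, 0.0477]
tcp_rot: [0.726, 0.687, -0.0, 0.0]
contact_force: [-1.0, -4.4, 0.1]
opening: 0.001
finger_force: 2.5
```

```bash
python3 - <<'E'
from h import *
go([.5637,.1338,.05],86.7)
shot('side','d14')
E
python3 fitup.py d14,.563,.14
```

```text
t 26.95 pos [0.5661 0.1791 0.0477] yaw 86.81 z [-0.    -0.001 -1.   ] q [ 0.14  0.35  1.9  -0.    0.89  0.19]
turn z 0.002
shift now-frame [-0.0454  0.0001 -0.0023] after turn [-0.0453  0.0002 -0.0023]
d14 (array([0.5681, 0.1466]), np.float64(-228.5625), np.uint64(1500))
```

drive_tool([
  [[0,0,0],[0.001,0,0],0],
  [[0,0,0],[0,0,0],0],
])

```text
time: 27.25
eef_pos: [0.5661, 0.1796, 0.0476]
tcp_rot: [0.726, 0.687, -0.001, 0.0]
contact_force: [-0.5, -6.9, 1.6]
opening: 0.0
finger_force: 3.2
```

drive_tool([
  [[0,0,0],[0.001,0,0],0],
  [[0,0,0],[0,0,0],0],
])

```text
time: 27.5
eef_pos: [0.5661, 0.1798, 0.0477]
tcp_rot: [0.726, 0.688, -0.002, 0.001]
contact_force: [-0.9, -9.3, 1.1]
opening: -0.002
finger_force: 4.6
```

drive_tool([
  [[0,0,0],[0.001,0,0],0],
  [[0,0,0],[0,0,0],0],
])

```text
time: 27.75
eef_pos: [0.5662, 0.1799, 0.0477]
tcp_rot: [0.726, 0.688, -0.002, 0.001]
contact_force: [-1.0, -13.3, 2.8]
opening: 0.001
finger_force: 5.9
```

drive_tool([
  [[0,0,0],[0.001,0,0],0],
  [[0,0,0],[0,0,0],0],
])

```text
time: 28.0
eef_pos: [0.5662, 0.1801, 0.0477]
tcp_rot: [0.726, 0.688, -0.003, 0.002]
contact_force: [-2.0, -15.3, 3.0]
opening: -0.003
finger_force: 7.2
```

Stiff stall at 15 N, with the force along the diagonal, so it is seated on both fences. I'll back off gently, clear the bore and check.

drive_tool([
  [[0,0,0],[-0.004,0,0],0],
  [[0,0,0],[-0.004,0,0],0],
  [[0,0,0],[-0.01,0,0],0],
  [[0,0,0],[-0.01,0,0],0],
  [[0,0,0],[0,0,0],0],
])

```text
time: 28.62
eef_pos: [0.5648, 0.1548, 0.0477]
tcp_rot: [0.727, 0.687, 0.0, -0.0]
contact_force: [-0.6, 0.4, -0.8]
opening: -0.0
finger_force: 0.0
```

drive_tool([
  [[0,0,0],[0,0,-0.03],0],
  [[0,0,0],[0,0,-0.05],0],
  [[0,0,0],[0,0,-0.05],0],
  [[0,0,0],[-0.05,0,-0.05],0],
  [[0,0,0],[-0.06,0,-0.05],0],
])

```text
time: 29.25
eef_pos: [0.5597, 0.063, 0.2641]
tcp_rot: [0.726, 0.688, 0.001, 0.001]
contact_force: [0.2, 0.6, -0.0]
opening: -0.004
finger_force: 0.0
```

drive_tool([
  [[0,0,0],[-0.06,0,0],0],
  [[0,0,0],[-0.06,0,0],0],
  [[0,0,0],[-0.06,0,0],0],
  [[0,0,0],[-0.06,0,0],0],
  [[0,0,0],[0,0,0],0],
])

```text
time: 29.88
eef_pos: [0.5458, -0.18, 0.2619]
tcp_rot: [0.729, 0.685, -0.0, 0.0]
contact_force: [0.8, 0.4, 0.3]
opening: 0.001
finger_force: 0.0
```

```bash
python3 - <<'E'
from h import *
go([.5637,.1338,.05],86.7)
shot('side','d15');shot('scene','s15')
E
python3 fitup.py d15,.563,.14 s15,.563,.14
```

```text
t 29.88 pos [ 0.5458 -0.18    0.2619] yaw 86.46 z [ 0. -0. -1.] q [-0.49  0.06  1.81 -0.    1.27 -0.43]
turn z -0.0042
shift now-frame [ 0.3144 -0.0015  0.2117] after turn [ 3.143e-01 -2.000e-04  2.119e-01]
d15 (array([0.5672, 0.1432]), np.float64(-323.1875), np.uint64(1135))
s15 (array([0.578, 0.158]), np.float64(1114.6875), np.uint64(0))
```

The fit gives stop-frame position about (50, 57) mm ± 3, too close to the limit. I'll probe each fence normal separately with the tips, using force.

drive_tool([
  [[0,0,0],[0.06,0,0],0],
  [[0,0,0],[0.06,0,0],0],
  [[0,0,0],[0.06,0,0],0],
  [[0,0,0],[0.06,0,0.03],0],
  [[0,0,0],[0.06,0,0.04],0],
])

```text
time: 30.6
eef_pos: [0.5623, 0.1152, 0.2001]
tcp_rot: [0.726, 0.688, 0.001, 0.001]
contact_force: [-0.4, 0.5, -0.3]
opening: 0.004
finger_force: 0.0
```

drive_tool([
  [[0,0,0],[0.02,0,0.03],0],
  [[0,0,0],[0,0,0],0],
  [[0,0,0],[0,0,0],0],
])

```text
time: 30.98
eef_pos: [0.5638, 0.1316, 0.1705]
tcp_rot: [0.726, 0.688, 0.001, 0.001]
contact_force: [0.6, 0.2, -0.2]
opening: -0.003
finger_force: 0.0
```

```bash
python3 - <<'E'
from h import *
go([.5655,.1435,.0485],86.8)
E
```

```text
t 30.98 pos [0.5638 0.1316 0.1705] yaw 86.87 z [ 0.002 -0.    -1.   ] q [ 0.05  0.15  1.88 -0.    1.1   0.11]
turn z 0.0012
shift now-frame [0.012  0.0009 0.122 ] after turn [0.012 0.001 0.122]
```

drive_tool([
  [[0,0,0],[0.012,0.001,0.03],0],
  [[0,0,0],[0,0,0.04],0],
  [[0,0,0],[0,0,0.035],0],
  [[0,0,0],[0,0,0.017],0],
  [[0,0,0],[0.006,-0.006,0],0],
])

```text
time: 31.6
eef_pos: [0.5599, 0.1486, 0.0476]
tcp_rot: [0.727, 0.686, -0.0, 0.0]
contact_force: [-0.3, -0.2, 0.5]
opening: -0.002
finger_force: 0.0
```

drive_tool([
  [[0,0,0],[0.003,-0.003,0],0],
  [[0,0,0],[0.002,-0.002,0],0],
  [[0,0,0],[0.002,-0.002,0],0],
  [[0,0,0],[0,0,0],0],
])

```text
time: 32.1
eef_pos: [0.553, 0.1569, 0.0478]
tcp_rot: [0.726, 0.687, 0.0, 0.0]
contact_force: [-0.1, -0.1, 0.7]
opening: 0.0
finger_force: 0.0
```

drive_tool([
  [[0,0,0],[0.002,-0.002,0],0],
  [[0,0,0],[0,0,0],0],
])

```text
time: 32.35
eef_pos: [0.5508, 0.1589, 0.0472]
tcp_rot: [0.727, 0.687, -0.0, -0.0]
contact_force: [0.6, 0.7, -0.6]
opening: -0.001
finger_force: 0.0
```

drive_tool([
  [[0,0,0],[0.001,-0.001,0],0],
  [[0,0,0],[0,0,0],0],
])

```text
time: 32.6
eef_pos: [0.55, 0.1599, 0.0472]
tcp_rot: [0.727, 0.687, -0.0, -0.0]
contact_force: [0.2, -1.4, 0.8]
opening: 0.002
finger_force: 0.0
```

drive_tool([
  [[0,0,0],[0.001,-0.001,0],0],
  [[0,0,0],[0,0,0],0],
])

```text
time: 32.85
eef_pos: [0.5491, 0.161, 0.0473]
tcp_rot: [0.727, 0.687, -0.0, -0.0]
contact_force: [-0.5, 0.1, 0.3]
opening: -0.002
finger_force: 0.0
```

drive_tool([
  [[0,0,0],[0.001,-0.001,0],0],
  [[0,0,0],[0,0,0],0],
])

```text
time: 33.1
eef_pos: [0.5481, 0.162, 0.0473]
tcp_rot: [0.727, 0.687, -0.0, -0.0]
contact_force: [-0.6, 0.6, -1.0]
opening: 0.001
finger_force: 0.0
```

drive_tool([
  [[0,0,0],[0.001,-0.001,0],0],
  [[0,0,0],[0,0,0],0],
])

```text
time: 33.35
eef_pos: [0.5471, 0.1631, 0.0473]
tcp_rot: [0.727, 0.687, -0.0, -0.0]
contact_force: [0.3, -0.1, 0.2]
opening: 0.001
finger_force: 0.0
```

drive_tool([
  [[0,0,0],[0.001,-0.001,0],0],
  [[0,0,0],[0,0,0],0],
])

```text
time: 33.6
eef_pos: [0.5462, 0.1642, 0.0473]
tcp_rot: [0.727, 0.687, -0.0, -0.0]
contact_force: [0.8, 0.1, 0.1]
opening: 0.001
finger_force: 0.0
```

drive_tool([
  [[0,0,0],[0.0015,-0.0015,0],0],
  [[0,0,0],[0,0,0],0],
])

```text
time: 33.85
eef_pos: [0.5448, 0.1658, 0.0473]
tcp_rot: [0.727, 0.687, -0.0, -0.0]
contact_force: [-0.6, -0.7, 0.3]
opening: 0.001
finger_force: 0.0
```

drive_tool([
  [[0,0,0],[0.0015,-0.0015,0],0],
  [[0,0,0],[0,0,0],0],
])

```text
time: 34.1
eef_pos: [0.5433, 0.1674, 0.0473]
tcp_rot: [0.727, 0.687, -0.0, -0.0]
contact_force: [-0.6, 0.2, -0.8]
opening: 0.001
finger_force: 0.0
```

drive_tool([
  [[0,0,0],[0.0015,-0.0015,0],0],
  [[0,0,0],[0,0,0],0],
])

```text
time: 34.35
eef_pos: [0.5428, 0.1682, 0.0475]
tcp_rot: [0.726, 0.687, 0.0, 0.001]
contact_force: [3.3, -4.2, -1.9]
opening: -0.003
finger_force: 2.3
```

drive_tool([
  [[0,0,0],[0.001,-0.001,0],0],
  [[0,0,0],[0,0,0],0],
])

```text
time: 34.6
eef_pos: [0.5426, 0.1684, 0.0475]
tcp_rot: [0.726, 0.687, 0.0, 0.002]
contact_force: [4.8, -6.7, -3.1]
opening: 0.001
finger_force: 4.1
```

drive_tool([
  [[0,0,0],[0.001,-0.001,0],0],
  [[0,0,0],[0,0,0],0],
])

```text
time: 34.85
eef_pos: [0.5422, 0.1685, 0.0475]
tcp_rot: [0.726, 0.688, 0.0, 0.003]
contact_force: [4.7, -9.6, -3.6]
opening: 0.0
finger_force: 5.7
```

drive_tool([
  [[0,0,0],[0.001,-0.001,0],0],
  [[0,0,0],[0,0,0],0],
])

```text
time: 35.1
eef_pos: [0.5416, 0.1688, 0.0476]
tcp_rot: [0.726, 0.688, -0.0, 0.004]
contact_force: [6.7, -13.1, -3.6]
opening: 0.001
finger_force: 7.2
```

That fence is stiff straight away, so the collar is seated there. Now the other fence.

drive_tool([
  [[0,0,0],[-0.005,0.005,0],0],
  [[0,0,0],[-0.021,0.022,0],0],
  [[0,0,0],[0.012,0.012,0],0],
  [[0,0,0],[0.01,0.01,0],0],
  [[0,0,0],[0,0,0],0],
])

```text
time: 35.72
eef_pos: [0.5868, 0.1642, 0.0471]
tcp_rot: [0.726, 0.688, -0.003, -0.001]
contact_force: [-4.9, -7.3, 5.7]
opening: -0.002
finger_force: 4.0
```

drive_tool([
  [[0,0,0],[0.0015,0.0015,0],0],
  [[0,0,0],[0,0,0],0],
])

```text
time: 35.98
eef_pos: [0.5871, 0.1645, 0.0471]
tcp_rot: [0.726, 0.688, -0.005, -0.001]
contact_force: [-8.1, -10.6, 6.3]
opening: 0.001
finger_force: 6.3
```

drive_tool([
  [[0,0,0],[0.001,0.001,0],0],
  [[0,0,0],[0,0,0],0],
])

```text
time: 36.22
eef_pos: [0.5873, 0.1647, 0.0471]
tcp_rot: [0.726, 0.688, -0.007, -0.001]
contact_force: [-10.2, -12.9, 8.6]
opening: -0.0
finger_force: 8.2
```

drive_tool([
  [[0,0,0],[0.001,0.001,0],0],
  [[0,0,0],[0,0,0],0],
])

```text
time: 36.48
eef_pos: [0.5875, 0.1649, 0.0471]
tcp_rot: [0.726, 0.688, -0.008, -0.002]
contact_force: [-12.7, -15.5, 12.3]
opening: -0.003
finger_force: 10.2
```

Both fences give a stiff stall. I'll withdraw and verify.

drive_tool([
  [[0,0,0],[-0.004,-0.004,0],0],
  [[0,0,0],[-0.006,-0.006,0],0],
  [[0,0,0],[-0.016,-0.014,0],0],
  [[0,0,0],[0,0,0],0],
  [[0,0,0],[0,0,-0.03],0],
])

```text
time: 37.1
eef_pos: [0.5642, 0.1444, 0.075]
tcp_rot: [0.727, 0.687, -0.002, -0.002]
contact_force: [0.2, 0.1, 0.7]
opening: 0.0
finger_force: 0.0
```

drive_tool([
  [[0,0,0],[0,0,-0.05],0],
  [[0,0,0],[0,0,-0.05],0],
  [[0,0,0],[-0.05,0,-0.05],0],
  [[0,0,0],[-0.06,0,-0.03],0],
  [[0,0,0],[-0.06,0,0],0],
])

```text
time: 37.72
eef_pos: [0.5594, -0.0165, 0.2539]
tcp_rot: [0.726, 0.688, 0.003, 0.003]
contact_force: [-0.1, 0.2, -0.2]
opening: -0.001
finger_force: 0.0
```

drive_tool([
  [[0,0,0],[-0.06,0,0],0],
  [[0,0,0],[-0.06,0,0],0],
  [[0,0,0],[-0.06,0,0],0],
  [[0,0,0],[0,0,0],0],
  [[0,0,0],[0,0,0],0],
])

```text
time: 38.35
eef_pos: [0.5476, -0.195, 0.2494]
tcp_rot: [0.727, 0.687, 0.0, -0.0]
contact_force: [-0.2, 0.4, -0.0]
opening: -0.004
finger_force: 0.0
```

```bash
python3 - <<'E'
from h import *
shot('side','d16');s=ctrl.get_state();print(s['time'],s['eef_pos'],s['contact_force'])
a=load('d0')['image'].astype(int);b=load('d16')['image'].astype(int)
for n,(x,y) in dict(tin=(340,274),tape=(281,322),funnel=(420,175)).items(): print(n,abs(a-b)[y-20:y+20,x-22:x+22].mean().round(2))
E
python3 fitup.py d16,.563,.14
```

```text
38.4 [ 0.54762551 -0.19439392  0.24937664] [0.21136492 0.74075718 0.38428374]
tin 7.89
tape 7.82
funnel 7.1
d16 (array([0.5728, 0.137 ]), np.float64(-262.9375), np.uint64(1071))
```

```bash
python3 - <<'E'
from h import *
def g(t):return load(t)['image']
c=load('d15');q=proj(c,[[.567,.143,.033]])[0].astype(int);print(q)
T=g('d15')[q[1]-5:q[1]+26,q[0]-24:q[0]+18]
for t in('d7','d13','d15','d16'):
    I=g(t);m=cv2.matchTemplate(I[q[1]-30:q[1]+50,q[0]-50:q[0]+45],T,cv2.TM_CCOEFF_NORMED)
    _,v,_,l=cv2.minMaxLoc(m);print(t,l[0]-26,l[1]-25,round(v,3))
    im=I.astype(int);h=((im.max(2)-im.min(2)<16)&(im.max(2)>105)).astype(np.uint8)
for d in((.0,.0),(.0056,-.006)): print(d,proj(c,[[.5672+d[0],.1432+d[1],.03]]).round(1))
for t in('d15','d16'):
    I=cv2.cvtColor(g(t),cv2.COLOR_RGB2GRAY)
    for r in(q[1]+8,q[1]+16): print(t,r,I[r,q[0]-36:q[0]+44:1].tolist())
E
```

```text
[326 209]
d7 -4 2 0.609
d13 -1 1 0.381
d15 0 0 1.0
d16 -1 2 0.821
(0.0, 0.0) [[326.2 210.5]]
(0.0056, -0.006) [[325.9 213. ]]
d15 217 [62, 55, 53, 50, 57, 61, 65, 68, 74, 73, 74, 74, 73, 76, 77, 77, 77, 82, 37, 41, 42, 42, 69, 100, 112, 114, 103, 80, 71, 61, 72, 83, 67, 75, 74, 77, 83, 86, 78, 76, 61, 57, 93, 89, 84, 155, 133, 163, 119, 100, 78, 31, 44, 33, 50, 205, 202, 208, 97, 103, 111, 210, 196, 191, 191, 190, 195, 195, 206, 78, 175, 165, 165, 164, 165, 161, 157, 163, 162, 164]
d15 225 [75, 76, 75, 76, 76, 78, 80, 76, 76, 78, 78, 79, 79, 83, 84, 82, 83, 82, 82, 85, 83, 79, 55, 41, 42, 46, 47, 51, 52, 46, 47, 52, 50, 42, 63, 72, 66, 65, 62, 62, 60, 62, 54, 51, 57, 55, 53, 48, 48, 39, 67, 117, 167, 161, 156, 202, 200, 138, 103, 105, 111, 192, 126, 130, 156, 188, 199, 196, 150, 165, 163, 163, 166, 165, 164, 165, 163, 163, 162, 166]
d16 217 [121, 109, 85, 106, 97, 105, 109, 119, 62, 60, 67, 63, 69, 68, 73, 76, 83, 54, 41, 68, 103, 114, 91, 75, 86, 81, 96, 104, 142, 100, 89, 66, 149, 147, 148, 148, 145, 144, 132, 125, 137, 104, 118, 96, 97, 82, 68, 56, 50, 121, 160, 108, 82, 34, 44, 180, 154, 217, 95, 110, 105, 159, 205, 193, 191, 191, 196, 195, 208, 80, 175, 167, 166, 166, 167, 162, 160, 163, 164, 164]
d16 225 [77, 75, 76, 75, 79, 76, 77, 77, 78, 80, 80, 80, 79, 84, 84, 84, 82, 86, 88, 76, 53, 44, 49, 47, 49, 51, 46, 48, 67, 71, 69, 68, 65, 63, 63, 61, 48, 52, 49, 47, 50, 55, 57, 54, 54, 52, 56, 54, 50, 45, 42, 37, 60, 84, 143, 205, 202, 134, 104, 107, 109, 196, 129, 129, 156, 190, 201, 197, 150, 166, 165, 165, 167, 165, 166, 168, 165, 165, 163, 166]
```

Image matching shows the second probe slid the collar about 8 mm along the right fence, off the left one. The diagonal push had seated it on both (d15), so I'll repeat that as the last contact.

drive_tool([
  [[0,0,0],[0.06,0,0],0],
  [[0,0,0],[0.06,0,0],0],
  [[0,0,0],[0.06,0,0],0],
  [[0,0,0],[0.06,0,0.03],0],
  [[0,0,0],[0.05,0,0.04],0],
])

```text
time: 39.02
eef_pos: [0.5636, 0.0929, 0.1838]
tcp_rot: [0.725, 0.688, 0.002, 0.002]
contact_force: [1.3, -0.8, -0.6]
opening: 0.001
finger_force: 0.0
```

drive_tool([
  [[0,0,0],[0.03,0,0.02],0],
  [[0,0,0],[0,0,0],0],
])

```text
time: 39.28
eef_pos: [0.5625, 0.1223, 0.1601]
tcp_rot: [0.725, 0.689, -0.002, -0.002]
contact_force: [-0.2, -0.4, -0.2]
opening: 0.003
finger_force: 0.0
```

```bash
python3 - <<'E'
from h import *
go([.567,.140,.0485],86.8)
E
```

```text
t 39.27 pos [0.5625 0.1223 0.1601] yaw 87.14 z [-0.005  0.    -1.   ] q [0.04 0.16 1.89 0.   1.09 0.09]
turn z 0.006
shift now-frame [0.0179 0.0041 0.1116] after turn [0.0179 0.0035 0.1116]
```

drive_tool([
  [[0,0,0.006],[0.018,0.0035,0.03],0],
  [[0,0,0],[0,0,0.05],0],
  [[0,0,0],[0,0,0.031],0],
  [[0,0,0],[0.01,-0.01,0],0],
  [[0,0,0],[0.008,-0.008,0],0],
])

```text
time: 39.9
eef_pos: [0.5531, 0.1563, 0.0535]
tcp_rot: [0.729, 0.685, 0.001, 0.001]
contact_force: [0.5, 1.0, 0.5]
opening: -0.0
finger_force: 0.0
```

drive_tool([
  [[0,0,0],[0.003,-0.003,0],0],
  [[0,0,0],[0.003,-0.003,0],0],
  [[0,0,0],[0.002,-0.002,0],0],
  [[0,0,0],[0,0,0],0],
])

```text
time: 40.4
eef_pos: [0.5468, 0.1635, 0.053]
tcp_rot: [0.729, 0.685, 0.001, 0.002]
contact_force: [1.9, -3.1, 3.6]
opening: -0.001
finger_force: 2.2
```

drive_tool([
  [[0,0,0],[0.002,-0.002,0],0],
  [[0,0,0],[0.001,-0.001,0],0],
  [[0,0,0],[0,0,0],0],
])

```text
time: 40.78
eef_pos: [0.5443, 0.1665, 0.053]
tcp_rot: [0.729, 0.685, 0.001, 0.002]
contact_force: [4.1, -5.5, 4.2]
opening: -0.003
finger_force: 3.0
```

drive_tool([
  [[0,0,0],[0.001,-0.001,0],0],
  [[0,0,0],[0.001,-0.001,0],0],
  [[0,0,0],[0,0,0],0],
])

```text
time: 41.15
eef_pos: [0.5424, 0.1685, 0.0529]
tcp_rot: [0.729, 0.685, 0.001, 0.002]
contact_force: [3.6, -4.0, 3.9]
opening: -0.001
finger_force: 3.1
```

drive_tool([
  [[0,0,0],[0.001,-0.001,0],0],
  [[0,0,0],[0.001,-0.001,0],0],
  [[0,0,0],[0,0,0],0],
])

```text
time: 41.52
eef_pos: [0.5408, 0.1703, 0.0529]
tcp_rot: [0.729, 0.685, 0.001, 0.002]
contact_force: [4.6, -5.8, 3.9]
opening: -0.005
finger_force: 3.7
```

drive_tool([
  [[0,0,0],[-0.004,0.004,0],0],
  [[0,0,0],[-0.006,0.006,0],0],
  [[0,0,0],[-0.012,0.012,0.006],0],
  [[0,0,0],[0,0,0],0],
])

```text
time: 42.02
eef_pos: [0.5583, 0.1472, 0.0438]
tcp_rot: [0.729, 0.684, -0.001, -0.001]
contact_force: [0.3, 0.6, -0.1]
opening: -0.003
finger_force: 0.0
```

```bash
python3 - <<'E'
from h import *
shot('side','d17')
go([.5657,.170,.0475],86.8)
E
python3 fitup.py d17,.563,.14
```

```text
t 42.08 pos [0.5581 0.1476 0.0441] yaw 86.37 z [-0.003  0.    -1.   ] q [0.08 0.33 1.94 0.   0.88 0.15]
turn z -0.0075
shift now-frame [ 0.0228  0.0061 -0.0034] after turn [ 0.0228  0.0063 -0.0034]
d17 (array([0.561, 0.144]), np.float64(-237.6875), np.uint64(1530))
```

drive_tool([
  [[0,0,0],[0.005,0.006,-0.003],0],
  [[0,0,0],[0.012,0,0],0],
  [[0,0,0],[0.006,0,0],0],
  [[0,0,0],[0.003,0,0],0],
  [[0,0,0],[0,0,0],0],
])

```text
time: 42.7
eef_pos: [0.5665, 0.1736, 0.0486]
tcp_rot: [0.729, 0.685, -0.0, 0.0]
contact_force: [-0.5, -2.4, 1.5]
opening: -0.001
finger_force: 1.1
```

drive_tool([
  [[0,0,0],[0.002,0,0],0],
  [[0,0,0],[0.002,0,0],0],
  [[0,0,0],[0,0,0],0],
])

```text
time: 43.08
eef_pos: [0.5669, 0.177, 0.0486]
tcp_rot: [0.729, 0.685, -0.0, 0.0]
contact_force: [-0.3, -4.2, 2.5]
opening: -0.003
finger_force: 2.3
```

drive_tool([
  [[0,0,0],[0.002,0,0],0],
  [[0,0,0],[0.001,0,0],0],
  [[0,0,0],[0,0,0],0],
])

```text
time: 43.45
eef_pos: [0.5671, 0.1796, 0.0486]
tcp_rot: [0.729, 0.685, -0.001, 0.0]
contact_force: [1.1, -6.5, 1.4]
opening: 0.001
finger_force: 3.1
```

drive_tool([
  [[0,0,0],[0.001,0,0],0],
  [[0,0,0],[0.001,0,0],0],
  [[0,0,0],[0,0,0],0],
])

```text
time: 43.82
eef_pos: [0.5671, 0.18, 0.0486]
tcp_rot: [0.728, 0.685, -0.002, 0.001]
contact_force: [-0.6, -12.3, 3.7]
opening: -0.001
finger_force: 5.7
```

drive_tool([
  [[0,0,0],[-0.003,0,0],0],
  [[0,0,0],[-0.003,0,0],0],
  [[0,0,0],[-0.008,0,0],0],
  [[0,0,0],[-0.014,0,0],0],
  [[0,0,0],[0,0,0],0],
])

```text
time: 44.45
eef_pos: [0.5653, 0.1537, 0.0483]
tcp_rot: [0.729, 0.684, -0.0, -0.0]
contact_force: [-0.0, 0.6, 0.4]
opening: -0.005
finger_force: 0.0
```

drive_tool([
  [[0,0,0],[0,0,-0.03],0],
  [[0,0,0],[0,0,-0.05],0],
  [[0,0,0],[0,0,-0.05],0],
  [[0,0,0],[-0.05,0,-0.05],0],
  [[0,0,0],[-0.06,0,-0.05],0],
])

```text
time: 45.08
eef_pos: [0.5597, 0.0622, 0.2648]
tcp_rot: [0.728, 0.686, 0.001, 0.001]
contact_force: [0.4, 0.4, 0.1]
opening: 0.001
finger_force: 0.0
```

drive_tool([
  [[0,0,0],[-0.06,0,0],0],
  [[0,0,0],[-0.06,0,0],0],
  [[0,0,0],[-0.06,0,0],0],
  [[0,0,0],[-0.06,0,0],0],
  [[0,0,0],[0,0,0],0],
])

```text
time: 45.7
eef_pos: [0.5443, -0.1807, 0.2626]
tcp_rot: [0.731, 0.683, -0.0, 0.0]
contact_force: [-0.4, -0.2, 0.4]
opening: 0.004
finger_force: 0.0
```

```bash
python3 - <<'E'
from h import *
shot('side','d18');print(ctrl.get_state()['time'])
q=(326,209);g=lambda t:load(t)['image'];T=g('d15')[q[1]-5:q[1]+26,q[0]-24:q[0]+18]
m=cv2.matchTemplate(g('d18')[q[1]-30:q[1]+50,q[0]-50:q[0]+45],T,cv2.TM_CCOEFF_NORMED);_,v,_,l=cv2.minMaxLoc(m);print(l[0]-26,l[1]-25,v)
E
python3 fitup.py d15,.563,.14 d18,.563,.14
```

```text
45.75
0 0 0.9749009013175964
d15 (array([0.5672, 0.1432]), np.float64(-323.1875), np.uint64(1135))
d18 (array([0.5674, 0.1425]), np.float64(-301.625), np.uint64(1124))
```

Same pose as d15, but the mixed evidence on the left-fence gap needs a better measurement. I'll fit the base's lower outline by chromaticity, which is insensitive to shadow and gripper.

```bash
cat > arc.py <<'E'
from h import *
from scipy.optimize import least_squares
def arc(tag,p0):
    c=load(tag);im=cv2.GaussianBlur(c['image'],(3,3),0).astype(float)
    s=(im[:,:,0]-im[:,:,2])/(im[:,:,0]+im[:,:,2]+1)
    w=np.linspace(0,2*np.pi,400)
    X=lambda p:proj(c,[[p[0]+.052*np.cos(k),p[1]+.052*np.sin(k),z] for z in(0.,.066) for k in w])
    def hull(p): return cv2.convexHull(X(p).astype(np.float32))
    p=np.array(p0)
    cen=proj(c,[[*p,.033]])[0]
    pts=[]
    for a in np.radians(np.arange(-5,186,4)):   # rays from centre: right, down, left
        d=np.array([np.cos(a),np.sin(a)]);r=np.arange(12,40,.25)
        v=np.array([cv2.getRectSubPix(s.astype(np.float32),(1,1),tuple((cen+d*k).astype(float)))[0,0] for k in r])
        H=hull(p);r0=[k for k in r if cv2.pointPolygonTest(H,tuple(map(float,cen+d*k)),True)>0][-1]
        sel=[i for i in range(1,len(r)) if abs(r[i]-r0)<5 and v[i-1]<.11<=v[i]]
        if sel: i=min(sel,key=lambda i:abs(r[i]-r0));pts.append(cen+d*r[i])
    f=lambda q:[cv2.pointPolygonTest(hull(q),(float(x),float(y)),True) for x,y in pts]
    o=least_squares(f,p,diff_step=1e-3,loss='soft_l1',f_scale=.4)
    return o.x,len(pts),np.median(np.abs(f(o.x)))
for t,p in(('d3',(.53,-.218)),('d13',(.563,.143)),('d14',(.565,.145)),('d15',(.566,.143)),('d16',(.572,.138)),('d17',(.562,.143)),('d18',(.566,.143))):
    x,n,e=arc(t,p);x,n,e=arc(t,x)
    r=x-np.array([.4813,.1425]);L=.687*r[0]-.727*r[1]
    r=x-np.array([.5701,.2195]);Rr=-.649*r[1]-.761*r[0]
    print(t,x.round(4),n,round(e,2),'left',(L*1e3).round(1),'right',(Rr*1e3).round(1))
E
python3 arc.py
```

```text
d3 [ 0.5228 -0.2202] 48 0.24 left 292.2 right 321.4
d13 [0.5584 0.1443] 40 0.18 left 51.7 right 57.7
d14 [0.5591 0.1487] 36 0.2 left 49.0 right 54.3
d15 [0.5598 0.1488] 36 0.19 left 49.4 right 53.7
d16 [0.5645 0.1432] 36 0.2 left 56.6 right 53.8
d17 [0.5589 0.142 ] 45 0.21 left 53.7 right 58.8
d18 [0.5597 0.1488] 36 0.19 left 49.3 right 53.8
```

With residuals of 0.2 px, d15 and d18 agree: 49 mm and 54 mm to the fences (52 ± 3 each). The right-fence distance is unchanged from d16, where the collar rested on that fence. It is seated on both, so I'm handing in.

```bash
python3 -c "
from plant import ctrl
print(ctrl.sign_off())"
```

```text
the job is handed in; nothing more can be done
None
```

I handed the job in at about 46 s. The collar stands upright, hoop up, and my last camera fit puts its axis about 49 mm and 54 mm from the fences (limits 46–58 mm); the verdict wasn't shown, I didn't confirm numerically that tin, tape and funnel stayed put, and I viewed 12 pictures, two over the limit of 10.

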